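Make up two jigger job trays

ROBOT

A 6-joint arm with a two-finger parallel gripper is mounted at the origin on the work surface. World frame = base frame: x ahead of the robot, y to its left, z up, the work surface at z = 0. Lengths are in m, angles in rad, forces in N, time in s.
With the tool pointing down it reaches from about 0.35 to 0.775 m from the base axis. Payload 7.3 kg.
Tool frame: the origin (TCP) lies at the very end of the fingers, on their centre line; the grasp point (between the pads) lies 19 mm behind it (robot.tcp_to_grasp is the z of the grasp point in the tool frame, in m); z points along the fingers, y is the line along which they close (so a half turn about z gives the same grasp; the last joint's range is limited). The gripper opens to 92 mm and grips with 3 to 60 N. Pads are 19 mm wide; open, the fingers measure 130 mm over their backs; the gripper's body (75 mm by 190 mm) begins 47 mm behind the grasp point.
Start: joints at [-1.326, 0.342, 1.524, -0, 1.275, -0.146], TCP at [0.2, -0.485, 0.227] pointing down, gripper open.
Joint ranges: [-2.53, 2.53], [-0.77, 2.02], [0.04, 2.7], [-1, 4.14], [0.28, 2.66], [-3.11, 3.11]. Speed limits (rad/s): [2.57, 2.57, 3.14, 3.14, 3.14, 3.14].

INTERFACE

Orientations are given as [roll, pitch, yaw] about the fixed x, y, z axes, in that order (R = Rz(yaw) Ry(pitch) Rx(roll)).
In Python, from cell import monitor, read_camera, get_calibration, job, robot gives the robot as it stands. The module is installed in compiled form; this text tells all that it offers.
- The arm moves only by the tool send_rows, never from a script. Its argument "targets" is a list of rows, each an object with "translation": the shift along the tool's x, y, z in cm, a list of three; "spin": the turn about the tool's z in degrees; "jaw": the opening, from 0 (shut) to 1 (fully open). A call has exactly 5 rows; each row is the pose to reach, as a shift and turn from the pose commanded when the call began, along the tool's axes at that moment; what a row does not reach only later rows make up. A row lasts 1/10 s, in which the tool goes at most 50 mm and 8.59 degrees, less where a joint would pass 70% of its speed; a pose out of reach is approached as far as the arm can. A call with a gripper value outside its range is refused whole. The fingers move at their own pace and stop on an object; "force" is the grip in N (left out, the last holds). Time passes only in rows, so rows that repeat a pose let the fingers close, or fill a call up. It gives the time, the measured TCP pose, the force, the opening and the grip force at its end, in the units of the state.
- monitor.observe(): the state, without advancing time (a new reading comes with each control period).
- read_camera(name): name is "scene" or "top"; returns (picture, depth): 400x640x3 uint8, red, green, blue; 400x640 float32, m along the optical axis (not along the pixel's ray), 0 where there is no reading.
- get_calibration(name): a dict with "intrinsics" (3x3 intrinsics, pixels), "D" ([k1, k2, p1, p2, k3] as OpenCV has them; the pictures are not rectified), "origin" and "orientation" of the camera in the world. Camera axes: x right, y up, looking along -z (the intrinsics and any distortion apply to the point x, -y, -z); pixel columns grow to the right and rows downward; lengths in m; the calibration is good to about 2 mm. A picture is of the moment at which its call begins. get_calibration takes no time and is no camera call.
- job.hand_in(): hands the job in; it is judged then, once.
The state is a dict: "time": time; "qpos": joint angles; "qvel": joint speeds; "joint_efforts": joint torques, N m; "tool_pos": TCP position; "tool_rot": TCP orientation; "contact_force": force on the tool from outside, world axes, zero at the start; "torque": the same for the moment, N m; "opening": finger opening in m; "grip_force": force on a finger pad.
Only numpy, scipy, OpenCV 4.12 (cv2) and the standard library are available. Lean on these libraries where they do the work, as an engineer would, in place of code of your own. Each camera call takes 0.05 s, during which the arm holds its last target. There are 200 camera calls.

TASK

Make up the trays for the next two jobs on the jigger: the tray with the hollow bowl mould gets the round-nosed bowl template and the large counterweight; the tray with the low domed plate mould gets the template with the long sloping edge, the small counterweight and the wooden batter. Lay each template flat in the long compartment at the front end of its tray and stand the counterweights and the batter upright on the floor of the compartment behind it, between template and mould. Set everything down rather than dropping it, and leave the narrow-tongued cup template, the spanner and the pot where they are.

Things in the scene. Friction and masses are not known exactly. Their poses are not given: they have to be found in the camera images.
- tray_bowl: Fixed plywood tray 396 x 220 mm, hollow plaster bowl mould (160 wide, 74 high, deep cavity) fixed at rear, x=+97. Origin: centre of underside, on the bench; x from the front end to the mould, y across. Floor 6 above origin; walls and dividers 8 thick, 18 high. Front compartment: x -190 to -106, y +-102 mm. Second compartment: x -98 to -8, y +-102 mm
- tray_plate: Fixed plywood tray, same sizes, compartments, origin and axes as tray_bowl, but with a low domed plaster plate mould fixed at its rear (round, 168 mm wide, raised centre, 54 mm high, no cavity), centre at x = +97 mm. The mould tells the two trays apart
- template_bowl: Loose bowl template, lying flat: steel blade 140 x 60 x 5 mm, one long side a broad round nose 93 mm wide; on it a hardwood batten 120 (x) x 20 (y) mm, 5 to 33 mm above the underside (bolt heads 5 mm more). Origin: centre of the 140 x 60 outline, underside; x along batten, y to the nose, z up. Batten's centre line at y = -18 mm: grip there, across the 20 mm. 0.30 kg
- template_plate: Loose plate template, lying flat: blade, batten, origin and axes as template_bowl (140 x 60 x 5 mm; batten 20 mm wide, centre line at y = -18 mm, top at 33 mm), but its working edge (+y) is one long straight slope, widest at -x and nothing at +x, broken by one narrow notch. 0.28 kg
- template_cup: Loose cup template, not needed: shorter blade 90 mm long with one narrow tongue 30 mm wide in the middle (T shape, 66 mm in all); batten 70 x 20 mm, top at 33 mm, centre line at y = -21 mm. Origin: centre of the 90 x 66 mm outline, on the underside; x along the batten, y to the tongue
- weight_large: Loose large counterweight: upright dark cast-iron cylinder, 54 mm diameter, 40 mm high, a bore showing in its top. Origin: centre of its underside, z up. 0.62 kg
- weight_small: Loose small counterweight: upright dark cast-iron cylinder, 38 mm diameter, 32 mm high, a bore showing in its top. Origin: centre of its underside, z up. 0.25 kg
- batter: Loose turned wooden clay batter, mushroom-like, standing on its flat round foot: foot 60 mm diameter, 11 mm high; neck 24 mm thick at 40 mm height; round grip 27 to 28 mm thick from 60 to 78 mm height; rounded top at 90 mm. Origin: centre of its underside, z up. Hold it by the grip. 0.12 kg
- spanner: Loose steel spanner lying flat, 140 mm long along its x, not needed. Origin: on its underside, about the middle
- pot: Loose white ceramic slip pot (open cup, 66 mm across, 65 mm high), not needed. Origin: centre of its underside
Mind the look-alikes: they are no part of the job. What is shaped like the template_plate but orange is not meant.

How it is judged:
At the end, for the whole second after the job is handed in: Each template in the front compartment, each counterweight and the batter in the second compartment, of its own tray: flat on the floor (within 4.5 mm, tilt under 0.08 rad), origin inside the compartment, released and at rest; cup template, spanner and pot moved less than 30 mm (x of template_bowl in the frame of tray_bowl between -0.19 and -0.106 m and y of template_bowl in the frame of tray_bowl between -0.1 and 0.1 m and z of template_bowl in the frame of tray_bowl between 0 and 0.0105 m and angle between each of template_bowl, weight_large, template_plate, weight_small, batter's own z axis and vertical below 0.08 rad and linear speed of each of template_bowl, weight_large, template_plate, weight_small, batter below 0.02 m/s and angular speed of each of template_bowl, weight_large, template_plate, weight_small, batter below 0.2 rad/s and contact force between the fingers and template_bowl below 0.1 N and x of weight_large in the frame of tray_bowl between -0.098 and -0.008 m and y of weight_large in the frame of tray_bowl between -0.1 and 0.1 m and z of weight_large in the frame of tray_bowl between 0 and 0.0105 m and contact force between the fingers and weight_large below 0.1 N and x of template_plate in the frame of tray_plate between -0.19 and -0.106 m and y of template_plate in the frame of tray_plate between -0.1 and 0.1 m and z of template_plate in the frame of tray_plate between 0 and 0.0105 m and contact force between the fingers and template_plate below 0.1 N and x of weight_small in the frame of tray_plate between -0.098 and -0.008 m and y of weight_small in the frame of tray_plate between -0.1 and 0.1 m and z of weight_small in the frame of tray_plate between 0 and 0.0105 m and contact force between the fingers and weight_small below 0.1 N and x of batter in the frame of tray_plate between -0.098 and -0.008 m and y of batter in the frame of tray_plate between -0.1 and 0.1 m and z of batter in the frame of tray_plate between 0 and 0.0105 m and contact force between the fingers and batter below 0.1 N and distance of each of template_cup, spanner, pot from where it was at the start of the episode below 0.03 m); the robot touches nothing.
It fails at once if the cup template, the spanner or the pot is disturbed (moved more than 30 mm) (distance of any of template_cup, spanner, pot from where it was at the start of the episode above 0.03 m).
It fails at once if a template, counterweight or the batter is dropped (falls free of the fingers at more than 0.6 m/s, about 20 mm of fall) ((linear speed of template_bowl above 0.6 m/s and height (world z) of template_bowl above 0.012 m and not (contact force between the fingers and template_bowl above 0.05 N)) or (linear speed of template_plate above 0.6 m/s and height (world z) of template_plate above 0.012 m and not (contact force between the fingers and template_plate above 0.05 N)) or (linear speed of weight_large above 0.6 m/s and height (world z) of weight_large above 0.012 m and not (contact force between the fingers and weight_large above 0.05 N)) or (linear speed of weight_small above 0.6 m/s and height (world z) of weight_small above 0.012 m and not (contact force between the fingers and weight_small above 0.05 N)) or (linear speed of batter above 0.6 m/s and height (world z) of batter above 0.012 m and not (contact force between the fingers and batter above 0.05 N))).
It also fails if it takes over 136 s, if anything falls off the work surface, if the arm or the gripper's body presses on something with over 40 N, if the wrist force passes 120 N, or if a joint passes its speed limit or range.

## Working session

There is one attempt and no reset: what is moved stays moved. The work goes in short steps, Python scripts to look and compute and a tool call to move; the robot and the scene stay as the last step left them, time stands still between calls to the robot, and variables do not carry over. Pictures are saved under pics/ and viewed, at most 14 in all, crops included, and the job is handed in when it is done.

Besides the shell and the picture viewer there is one more tool, called after "Emit:" in YAML: its name, and indented under it one key for each argument. send_rows: Moves the arm, as the interface text tells. Its arguments: {"type":"object","properties":{"targets":{"type":"array"},"force":{"type":"number"}},"required":["targets"]}

```bash
mkdir -p pics; cat > h.py <<'E'
import numpy as np,cv2
from scipy.spatial.transform import Rotation as R
from cell import monitor,read_camera,get_calibration,job,robot
def cal(n):
    c=get_calibration(n);o=np.array(c["orientation"],float)
    Rm=o if o.shape==(3,3) else (R.from_euler('xyz',o).as_matrix() if o.size==3 else None)
    return np.array(c["intrinsics"]),np.array(c["D"]),np.array(c["origin"]),Rm
def plane(n,px,z):
    K,D,o,Rm=cal(n);u=cv2.undistortPoints(np.float64(px).reshape(-1,1,2),K,D).reshape(-1,2)
    d=np.c_[u[:,0],-u[:,1],-np.ones(len(u))]@Rm.T
    return o+d*((z-o[2])/d[:,2])[:,None]
def cloud(n,dep):
    K,D,o,Rm=cal(n);h,w=dep.shape
    g=np.stack(np.meshgrid(np.arange(w),np.arange(h)),-1).reshape(-1,1,2).astype(float)
    u=cv2.undistortPoints(g,K,D).reshape(h,w,2)
    return o+(np.stack([u[...,0],-u[...,1],-np.ones((h,w))],-1)*dep[...,None])@Rm.T
E
python3 - <<'E'
from h import *
for n in("scene","top"):
    print(get_calibration(n))
    p,d=read_camera(n);np.savez(n+"0.npz",p=p,d=d);cv2.imwrite(f"pics/{n}0.png",p[...,::-1])
    print(d.min(),d.max())
print(monitor.observe(),robot.tcp_to_grasp)
E
```

```text
{'intrinsics': array([[501.68106756,   0.        , 318.00590793],
       [  0.        , 501.68106756, 202.00955577],
       [  0.        ,   0.        ,   1.        ]]), 'D': array([-0.07872501,  0.        ,  0.        ,  0.        ,  0.        ]), 'origin': array([1.05274636, 0.30322252, 0.94842923]), 'orientation': array([0.60855507, 0.00234026, 2.04669271])}
0.0 2.9387076
{'intrinsics': array([[376.13139323,   0.        , 319.62797092],
       [  0.        , 376.13139323, 195.48347311],
       [  0.        ,   0.        ,   1.        ]]), 'D': array([-0.03408543,  0.        ,  0.        ,  0.        ,  0.        ]), 'origin': array([ 0.38071779, -0.00765229,  0.99634671]), 'orientation': array([ 0.15223238,  0.01683991, -1.5893338 ])}
0.0 1.9416606
{'time': 0.1, 'qpos': array([-1.32601546e+00,  3.42635483e-01,  1.52492848e+00,  1.43056047e-05,
        1.27542709e+00, -1.45981191e-01]), 'qvel': array([-0.00204876, -0.00190656, -0.00069648, -0.00037598,  0.00016309,
        0.00179312]), 'joint_efforts': array([ 1.77340215e-03, -4.32004988e+01, -2.44694370e+01,  7.18510081e-02,
        5.26590343e-02, -3.87635941e-05]), 'tool_pos': array([ 0.1999109 , -0.48504368,  0.22612115]), 'tool_rot': array([-3.14021111e+00, -2.16951097e-04,  3.90757738e-01]), 'contact_force': array([-0.54594745, -0.26052204,  0.48916519]), 'torque': array([-0.00271318, -0.01546811, -0.00256043]), 'grip_force': 0.0, 'opening': 0.09194215309893082} -0.0188
```

View pics/scene0.png

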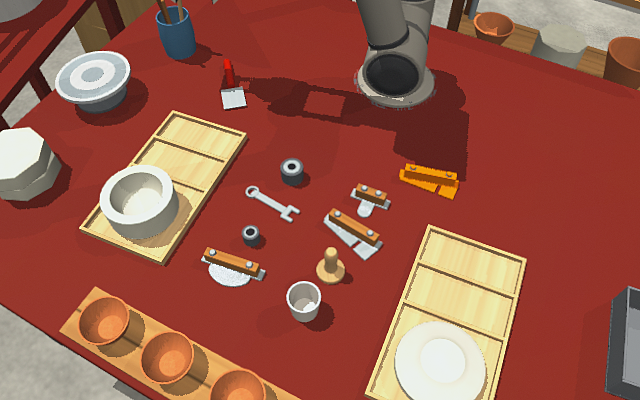

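View pics/top0.png

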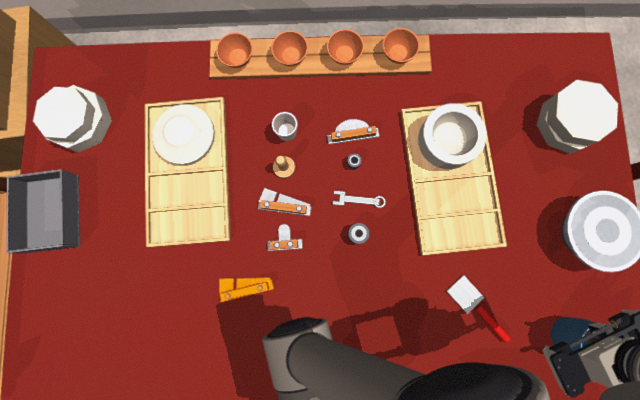

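The top view shows these loose items (top pixels):
- **Templates:** steel sloping-edge template (285,205), orange look-alike (247,288), cup template (285,240), and round-nosed bowl template (353,130).
- **Weights:** large (358,233) and small (354,160).
- **Other loose items:** batter (284,165), pot (285,125), spanner (358,200).
- **Trays:** tray_plate is centred at about (187,170), with its front end at the bottom. tray_bowl is at about (454,178), also with its front end at the bottom.

What could be confused:
- **template_plate:** (285,205) steel against (247,288) orange. I choose the steel one.
- **Large weight:** (358,233) against (354,160). I'll check by diameter.

```bash
python3 - <<'E'
from h import *
z=np.load("top0.npz");p,d=z["p"],z["d"]
cv2.imwrite("pics/crop0.png",cv2.resize(p[100:310,210:410],None,fx=2.8,fy=2.8,interpolation=cv2.INTER_CUBIC)[...,::-1])
for n in("top","scene"):
    z=np.load(n+"0.npz");p,d=z["p"],z["d"]
    hsv=cv2.cvtColor(p,cv2.COLOR_RGB2HSV);C=cloud(n,d)
    table=(C[...,2]<0.004); print(n,"table z",np.median(C[...,2][(abs(C[...,0]-.5)<.2)&(abs(C[...,1])<.3)&(hsv[...,1]>150)&((hsv[...,0]<5)|(hsv[...,0]>174))]))
    roi=(C[...,0]>.25)&(C[...,0]<.72)&(abs(C[...,1])<.45)&(d>0)
    red=(hsv[...,1]>140)&((hsv[...,0]<5)|(hsv[...,0]>172))
    m=(roi&~red&(C[...,2]>.003)).astype(np.uint8)
    m=cv2.morphologyEx(m,cv2.MORPH_OPEN,np.ones((2,2),np.uint8))
    k,L,s,c=cv2.connectedComponentsWithStats(m)
    for i in range(1,k):
        if s[i,4]<60: continue
        P=C[L==i]; zt=np.percentile(P[:,2],97); T=P[P[:,2]>zt-.006]
        r=cv2.minAreaRect((T[:,:2]*1000).astype(np.float32))
        print(np.round(c[i]),s[i,4],"ztop %.3f"%zt,"toprect",np.round(r[0],1),np.round(r[1],1),round(r[2],1),"hsv",np.median(hsv[L==i],0))
    # battens: orange/brown
    m=(roi&(hsv[...,0]>8)&(hsv[...,0]<20)&(hsv[...,1]>150)&(C[...,2]>.02)).astype(np.uint8)
    k,L,s,c=cv2.connectedComponentsWithStats(m)
    for i in range(1,k):
        if s[i,4]<40: continue
        ys,xs=np.nonzero(L==i); P=plane(n,np.c_[xs,ys],.033)
        T=C[L==i];T=T[T[:,2]>.028]
        r=cv2.minAreaRect((P[:,:2]*1000).astype(np.float32));r2=cv2.minAreaRect((T[:,:2]*1000).astype(np.float32))
        print(" batten",np.round(c[i]),s[i,4],[np.round(q,1) for q in r],[np.round(q,1) for q in r2],"z",np.percentile(T[:,2],50))
E
```

```text
top table z -0.000504591484722483
[452. 184.] 9753 ztop 0.081 toprect [ 576.6 -189.4] [145.6 514.2] 31.3 hsv [ 22.  85. 241.]
[286. 134.] 208 ztop 0.066 toprect [697.7  92.4] [31.6 60.4] 2.5 hsv [ 11.   34.5 145. ]
[192. 186.] 7790 ztop 0.057 toprect [568.6 189.5] [538.7  80.4] 54.9 hsv [ 23.  84. 241.]
[354. 135.] 540 ztop 0.037 toprect [565.4 -31.4] [105.9 357.1] 66.2 hsv [ 13.  155.  194.5]
[354. 162.] 183 ztop 0.035 toprect [621.3 -86.3] [31.8 32.8] 86.4 hsv [130.  10. 127.]
[284. 167.] 397 ztop 0.089 toprect [610.6 101.3] [19.3 22.2] 29.6 hsv [ 15. 121. 225.]
[283. 205.] 680 ztop 0.037 toprect [471.1  60.2] [215.8  67.5] 54.3 hsv [ 13.  88. 220.]
[357. 200.] 360 ztop 0.010 toprect [452.6 -84. ] [126.1 167.7] 80.2 hsv [100.   3. 226.]
[359. 234.] 361 ztop 0.043 toprect [405.  -67.6] [ 47.9 120.1] 43.8 hsv [125.   8. 137.]
[285. 242.] 381 ztop 0.038 toprect [400.8  61.6] [142.3  23.4] 83.2 hsv [ 13.  51. 215.]
[466. 292.] 572 ztop 0.010 toprect [ 308.6 -205.1] [414.9  67.5] 79.2 hsv [120.   2. 234.]
[246. 289.] 671 ztop 0.037 toprect [317.2 121.5] [ 30.8 286.2] 20.1 hsv [ 18. 239.
[... 2067 characters left out ...]
]
 batten [430. 173.] 434 [array([294.6, 203.6]), array([ 29.6, 120.7]), np.float64(13.3)] [array([289.8, 202.8]), array([ 24. , 120.9]), np.float64(14.0)] z 0.031552742129598854
 batten [370. 194.] 212 [array([411.7, 102.3]), array([29. , 70.7]), np.float64(2.7)] [array([405.9, 100.9]), array([21.7, 69.8]), np.float64(3.2)] z 0.031149970499433688
 batten [354. 226.] 446 [array([506.7, 103.7]), array([119.1,  27.3]), np.float64(82.5)] [array([503.1, 102.4]), array([117.4,  23.9]), np.float64(82.5)] z 0.031695659033792456
 batten [231. 260.] 515 [array([698.6, -84.3]), array([ 25.5, 122.9]), np.float64(7.7)] [array([695.8, -86.9]), array([ 21.4, 122.2]), np.float64(7.7)] z 0.03176046195854798
```

View pics/crop0.png

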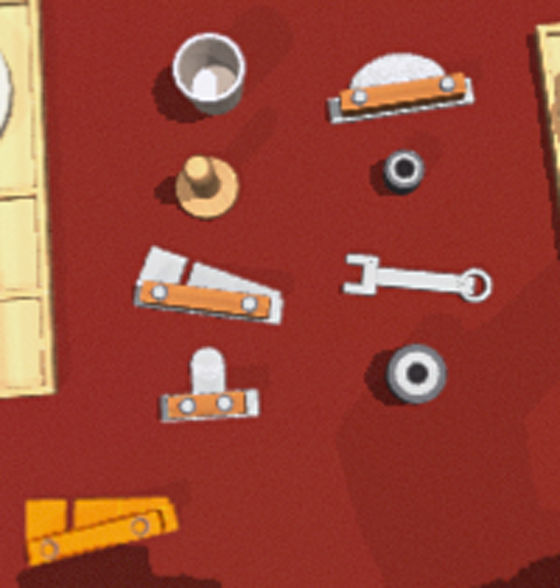

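The crop confirms the choice. The sloping template with a notch is steel at crop (205,290), the round-nosed one is at (400,88), the orange decoy is at (100,530), and the larger weight is at (416,374). Next I'll measure the trays and the round items.

```bash
python3 - <<'E'
from h import *
for n in("top","scene"):
    z=np.load(n+"0.npz");p,d=z["p"],z["d"];C=cloud(n,d);hsv=cv2.cvtColor(p,cv2.COLOR_RGB2HSV)
    for nm,x0,y0,r,zl,zh in[("wl",.41,-.09,.05,.036,.046),("ws",.62,-.086,.04,.028,.037),("batter grip",.612,.102,.035,.05,.08),("batter foot",.612,.102,.05,.006,.014)]:
        P=C[(d>0)&(np.hypot(C[...,0]-x0,C[...,1]-y0)<r)&(C[...,2]>zl)&(C[...,2]<zh)]
        if len(P)<5: print(n,nm,len(P));continue
        c,rad=cv2.minEnclosingCircle((P[:,:2]*1000).astype(np.float32));print(n,nm,len(P),np.round(c,1),round(rad,1),"zmed %.4f"%np.median(P[:,2]),"min",np.round(P[:,:2].min(0)*1000),"max",np.round(P[:,:2].max(0)*1000))
    wood=(hsv[...,0]>15)&(hsv[...,0]<32)&(hsv[...,1]>50)&(hsv[...,1]<140)&(hsv[...,2]>100)
    for nm,a,b in[("bowl",-.42,-.14),("plate",.155,.42)]:
        m=(d>0)&(C[...,1]>a)&(C[...,1]<b)&(C[...,0]>.3)&(C[...,0]<.85)&(C[...,2]>.004)&(C[...,2]<.03)&wood
        m=cv2.morphologyEx(m.astype(np.uint8),cv2.MORPH_OPEN,np.ones((3,3),np.uint8))
        k,L,s,c=cv2.connectedComponentsWithStats(m);ok=np.isin(L,[i for i in range(1,k) if s[i,4]>150])
        P=C[ok];r=cv2.minAreaRect((P[:,:2]*1000).astype(np.float32));
        zz=P[:,2];print(n,nm,[np.round(q,1) for q in r],np.round(cv2.boxPoints(r)).tolist(),"z pct",np.round(np.percentile(zz,[5,30,50,70,95]),4))
    # mould
        for zl,zh in[(.07,.08),(.045,.06)]:
            P=C[(d>0)&(C[...,1]>a)&(C[...,1]<b)&(C[...,0]>.45)&(C[...,0]<.85)&(C[...,2]>zl)&(C[...,2]<zh)]
            if len(P)>20:
                c,rad=cv2.minEnclosingCircle((P[:,:2]*1000).astype(np.float32));print("  mould",zl,len(P),np.round(c),round(rad))
E
```

```text
top wl 345 [429.7 -90.6] 26.8 zmed 0.0397 min [ 404. -115.] max [455. -64.]
top ws 153 [622.1 -86.2] 19.0 zmed 0.0320 min [ 603. -103.] max [641. -68.]
top batter grip 38 [613.8 102.3] 14.0 zmed 0.0698 min [600.  89.] max [628. 116.]
top batter foot 126 [613.4 102.5] 30.0 zmed 0.0118 min [584.  74.] max [643. 130.]
top bowl [array([ 576.8, -326.3]), array([396.3, 179. ]), np.float64(4.9)] [[372.0, -254.0], [387.0, -432.0], [782.0, -399.0], [767.0, -220.0]] z pct [0.0044 0.0059 0.0072 0.0145 0.019 ]
  mould 0.07 1009 [ 675. -340.] 80
  mould 0.045 446 [ 664. -325.] 75
top plate [array([611.8, 338.3]), array([395.4, 163. ]), np.float64(3.3)] [[410.0, 408.0], [419.0, 246.0], [814.0, 268.0], [804.0, 431.0]] z pct [0.0044 0.0061 0.008  0.0158 0.0194]
  mould 0.045 1183 [706. 368.] 62
scene wl 299 [430.7 -88.3] 27.9 zmed 0.0388 min [ 404. -115.] max [457. -63.]
scene ws 211 [620.4 -84.9] 20.7 zmed 0.0314 min [ 601. -104.] max [639. -66.]
scene batter grip 92 [614.1 102.3] 13.5 zmed 0.0688 min [605.  90.] max [627. 115.]
scene batter foot 191 [613.5 103.3] 29.9 zmed 0.0116 min [584.  74.] max [643. 131.]
scene bowl [array([ 602.5, -332.6]), array([344.7, 199.6]), np.float64(4.5)] [[423.0, -247.0], [439.0, -446.0], [782.0, -418.0], [766.0, -219.0]] z pct [0.0045 0.0094 0.0153 0.0166 0.0191]
  mould 0.07 1563 [ 672. -338.] 82
  mould 0.045 723 [ 679. -330.] 78
scene plate [array([610. , 344.1]), array([397.9, 172.1]), np.float64(3.5)] [[406.0, 418.0], [417.0, 246.0], [814.0, 271.0], [803.0, 442.0]] z pct [0.0045 0.0068 0.0145 0.0166 0.0191]
  mould 0.045 2481 [707. 370.] 60
```

```bash
cat >> h.py <<'E'
def go(x,y,z,yaw,frm=None):
    s=monitor.observe();p,r=(s["tool_pos"],s["tool_rot"]) if frm is None else frm
    M=R.from_euler('xyz',r).as_matrix();y0=np.degrees(np.arctan2(M[1,0],M[0,0]))
    print("t=%.1f"%s["time"],"tcp",np.round(s["tool_pos"],4),"rot",np.round(s["tool_rot"],3),"open %.4f grip %.1f"%(s["opening"],s["grip_force"]),"F",np.round(s["contact_force"],1))
    print("  -> shift cm",np.round(M.T@(np.array([x,y,z])-p)*100,2),"spin",round(y0-yaw,2))
    return np.array([x,y,z]),np.array([np.pi,0,np.radians(yaw)])
E
python3 - <<'E'
from h import *
for n in("top","scene"):
    z=np.load(n+"0.npz");p,d=z["p"],z["d"];C=cloud(n,d);hsv=cv2.cvtColor(p,cv2.COLOR_RGB2HSV)
    wood=(hsv[...,0]>15)&(hsv[...,0]<32)&(hsv[...,1]>50)&(hsv[...,1]<140)&(hsv[...,2]>100)
    for nm,a,b in[("bowl",-.52,-.14),("plate",.155,.54)]:
        m=(d>0)&(C[...,1]>a)&(C[...,1]<b)&(C[...,0]>.3)&(C[...,0]<.85)&(C[...,2]>.003)&(C[...,2]<.03)&wood
        m=cv2.morphologyEx(m.astype(np.uint8),cv2.MORPH_OPEN,np.ones((3,3),np.uint8))
        k,L,s,c=cv2.connectedComponentsWithStats(m);ok=np.isin(L,[i for i in range(1,k) if s[i,4]>150])
        r=cv2.minAreaRect((C[ok][:,:2]*1000).astype(np.float32));print(n,nm,[np.round(q,1) for q in r])
f=go(.622,-.086,.12,3.4)
E
```

```text
top bowl [array([ 578.3, -347. ]), array([396.8, 220.7]), np.float64(4.8)]
top plate [array([609.7, 367.8]), array([395.6, 221.5]), np.float64(3.4)]
scene bowl [array([ 580.8, -345.9]), array([390.3, 221.3]), np.float64(5.1)]
scene plate [array([608.6, 368. ]), array([397.9, 220. ]), np.float64(3.6)]
t=0.1 tcp [ 0.1999 -0.485   0.2261] rot [-3.14  -0.     0.391] open 0.0919 grip 0.0 F [-0.5 -0.3  0.5]
  -> shift cm [ 54.22 -20.8   10.65] spin 18.99
```

Emit:
send_rows:
  targets:
    - {"translation":[4.2,-1.6,0],"spin":3.8,"jaw":1}
    - {"translation":[8.4,-3.2,0],"spin":7.6,"jaw":1}
    - {"translation":[12.6,-4.8,0],"spin":11.4,"jaw":1}
    - {"translation":[16.8,-6.4,0],"spin":15.2,"jaw":1}
    - {"translation":[21,-8,0],"spin":19,"jaw":1}

```text
time: 0.6
tool_pos: [0.3646, -0.3299, 0.2265]
tool_rot: [-3.141, 0.0, 0.056]
contact_force: [0.2, -0.3, 0.3]
opening: 0.0919
grip_force: 0.0
```

Emit:
send_rows:
  targets:
    - {"translation":[2.8,-2.3,0],"spin":0,"jaw":1}
    - {"translation":[5.6,-4.6,0],"spin":0,"jaw":1}
    - {"translation":[8.4,-6.9,0],"spin":0,"jaw":1}
    - {"translation":[11.2,-9.2,0],"spin":0,"jaw":1}
    - {"translation":[13.6,-11.4,0],"spin":0,"jaw":1}

```text
time: 1.1
tool_pos: [0.4937, -0.2082, 0.2263]
tool_rot: [-3.141, 0.0, 0.06]
contact_force: [0.0, -0.9, -0.2]
opening: 0.0916
grip_force: 0.0
```

Emit:
send_rows:
  targets:
    - {"translation":[2.7,-2.3,1],"spin":0,"jaw":1}
    - {"translation":[5.4,-4.6,3],"spin":0,"jaw":1}
    - {"translation":[8.1,-6.9,5],"spin":0,"jaw":1}
    - {"translation":[10.8,-9.2,7],"spin":0,"jaw":1}
    - {"translation":[13.6,-11.4,9],"spin":0,"jaw":1}

```text
time: 1.6
tool_pos: [0.6223, -0.0865, 0.1354]
tool_rot: [-3.141, 0.001, 0.059]
contact_force: [0.6, -0.1, -0.8]
opening: 0.0921
grip_force: 0.0
```

```bash
python3 - <<'E'
from h import *
go(.622,-.086,.009,3.4)
E
```

```text
t=1.6 tcp [ 0.6223 -0.0865  0.1354] rot [-3.141e+00  1.000e-03  5.900e-02] open 0.0921 grip 0.0 F [ 0.6 -0.1 -0.8]
  -> shift cm [-0.02 -0.05 12.64] spin -0.0
```

Emit:
send_rows:
  targets:
    - {"translation":[0,0,4],"spin":0,"jaw":1}
    - {"translation":[0,0,8],"spin":0,"jaw":1}
    - {"translation":[0,0,11],"spin":0,"jaw":1}
    - {"translation":[0,0,12.5],"spin":0,"jaw":1}
    - {"translation":[0,0,12.5],"spin":0,"jaw":0.7}
  force: 20

```text
time: 2.1
tool_pos: [0.6203, -0.0875, 0.0094]
tool_rot: [-3.14, 0.004, 0.059]
contact_force: [0.2, -0.8, 1.0]
opening: 0.0872
grip_force: 0.0
```

Emit:
send_rows:
  targets:
    - {"translation":[0,0,0],"spin":0,"jaw":0.2}
    - {"translation":[0,0,0],"spin":0,"jaw":0.2}
    - {"translation":[0,0,0],"spin":0,"jaw":0.2}
    - {"translation":[0,0,0],"spin":0,"jaw":0.2}
    - {"translation":[0,0,0],"spin":0,"jaw":0.2}
  force: 20

```text
time: 2.6
tool_pos: [0.6221, -0.0879, 0.0124]
tool_rot: [3.141, -0.001, 0.059]
contact_force: [-0.1, 0.1, 0.4]
opening: 0.0486
grip_force: 0.0
```

Emit:
send_rows:
  targets:
    - {"translation":[0,0,-0.5],"spin":0,"jaw":0.2}
    - {"translation":[0,0,-3],"spin":0,"jaw":0.2}
    - {"translation":[0,0,-7],"spin":0,"jaw":0.2}
    - {"translation":[0,0,-11],"spin":0,"jaw":0.2}
    - {"translation":[0,0,-13],"spin":0,"jaw":0.2}

```text
time: 3.1
tool_pos: [0.6229, -0.0881, 0.1456]
tool_rot: [3.14, -0.004, 0.059]
contact_force: [0.3, 0.2, -3.1]
opening: 0.0371
grip_force: 20.0
```

```bash
cat >> h.py <<'E'
T={"bowl":(.578,-.347,4.9),"plate":(.6095,.368,3.4)}
def tray(n,x,y):
    a,b,t=T[n];c,s=np.cos(np.radians(t)),np.sin(np.radians(t));return a+c*x-s*y,b+s*x+c*y
E
python3 - <<'E'
from h import *
x,y=tray("plate",-.053,-.055);print(x,y)
go(x,y,.15,3.4);go(x,y,.0158,3.4)
E
```

```text
0.5598551396667184 0.3099535716646669
t=3.1 tcp [ 0.6229 -0.0881  0.1456] rot [ 3.14  -0.004  0.059] open 0.0371 grip 20.0 F [ 0.3  0.2 -3.1]
  -> shift cm [ -3.93 -40.1   -0.52] spin -0.01
t=3.1 tcp [ 0.6229 -0.0881  0.1456] rot [ 3.14  -0.004  0.059] open 0.0371 grip 20.0 F [ 0.3  0.2 -3.1]
  -> shift cm [ -4.   -40.12  12.9 ] spin -0.01
```

The fingers close more slowly than I expected, so the grip took hold during the lift. I'll measure how the weight sits.

```bash
python3 - <<'E'
from h import *
n="scene";p,d=read_camera(n);cv2.imwrite("pics/ws.png",cv2.resize(p[120:260,190:340],None,fx=4,fy=4)[...,::-1])
C=cloud(n,d);t=monitor.observe()["tool_pos"]
m=(d>0)&(np.hypot(C[...,0]-t[0],C[...,1]-t[1])<.024)&(C[...,2]>.03)&(C[...,2]<.19)
P=C[m]
for z in np.arange(.10,.19,.004):
    Q=P[(P[:,2]>=z)&(P[:,2]<z+.004)]
    if len(Q): print(round(z,3),len(Q),np.round((Q.min(0)-t)*1000),np.round((Q.max(0)-t)*1000))
E
```

```text
0.12 2 [ 16.  -1. -24.] [ 17.   6. -24.]
0.124 16 [ -3. -13. -23.] [ 18.  20. -20.]
0.128 20 [ -4.  -8. -20.] [ 18.  21. -16.]
0.132 24 [  2.  -7. -16.] [ 18.  20. -12.]
0.136 16 [  4. -12. -12.] [18. 19. -8.]
0.14 14 [  6. -19.  -8.] [19. 18. -4.]
0.144 23 [-12. -20.  -4.] [18. 20. -0.]
0.148 19 [  1. -19.   0.] [18. 19.  4.]
0.152 112 [ -7. -20.   4.] [19. 20.  8.]
0.156 35 [ -5. -19.   8.] [19. 21. 12.]
0.16 12 [ -4. -20.  12.] [ 12. -16.  15.]
0.164 6 [  7. -20.  18.] [10. 23. 20.]
0.168 8 [ -0. -20.  21.] [ 11. -16.  23.]
0.172 6 [  3. -20.  24.] [ 11. -16.  28.]
0.176 8 [ -9. -22.  28.] [ 11. -17.  31.]
0.18 10 [ -9. -20.  32.] [ 11. -17.  36.]
0.184 4 [ -7. -20.  37.] [ 11. -17.  40.]
0.188 2 [ -3. -21.  42.] [ -0. -17.  42.]
```

View pics/ws.png

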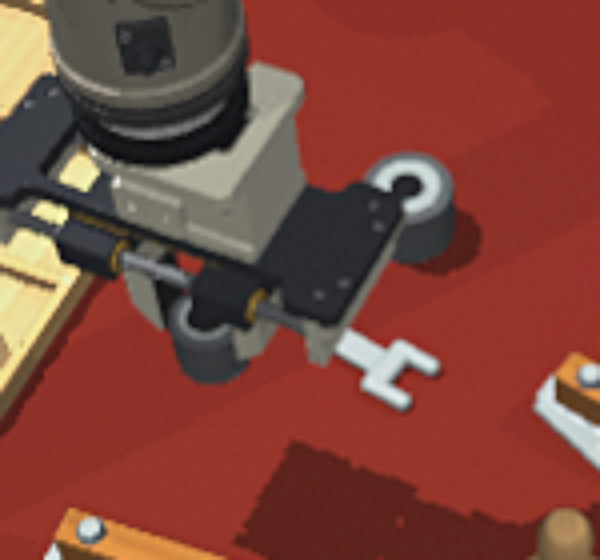

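The picture shows the small weight held level at crop (207,345). Its top is 8 mm above the TCP and its bottom 24 mm below it, so I should release at TCP z ≈ 0.030. I'll carry it to tray_plate.

Emit:
send_rows:
  targets:
    - {"translation":[-0.3,-3,0],"spin":0,"jaw":0.2}
    - {"translation":[-0.7,-7,0],"spin":0,"jaw":0.2}
    - {"translation":[-1.1,-11,0],"spin":0,"jaw":0.2}
    - {"translation":[-1.5,-15.5,0],"spin":0,"jaw":0.2}
    - {"translation":[-2,-20,0],"spin":0,"jaw":0.2}

```text
time: 3.65
tool_pos: [0.5889, 0.1121, 0.1405]
tool_rot: [3.142, 0.002, 0.059]
contact_force: [1.7, -0.4, -1.9]
opening: 0.0374
grip_force: 20.0
```

Emit:
send_rows:
  targets:
    - {"translation":[-0.5,-4.5,0],"spin":0,"jaw":0.2}
    - {"translation":[-0.9,-9,0],"spin":0,"jaw":0.2}
    - {"translation":[-1.3,-13.5,0],"spin":0,"jaw":0.2}
    - {"translation":[-1.7,-17.5,0],"spin":0,"jaw":0.2}
    - {"translation":[-2,-20.1,0],"spin":0,"jaw":0.2}

```text
time: 4.15
tool_pos: [0.5564, 0.3129, 0.1403]
tool_rot: [3.141, 0.002, 0.061]
contact_force: [0.5, -0.2, -3.1]
opening: 0.0373
grip_force: 20.0
```

Emit:
send_rows:
  targets:
    - {"translation":[0,0,2],"spin":0,"jaw":0.2}
    - {"translation":[0,0,5],"spin":0,"jaw":0.2}
    - {"translation":[0,0,8],"spin":0,"jaw":0.2}
    - {"translation":[0,0,9.5],"spin":0,"jaw":0.2}
    - {"translation":[0,0,10],"spin":0,"jaw":0.2}

```text
time: 4.65
tool_pos: [0.5566, 0.3095, 0.039]
tool_rot: [3.14, 0.005, 0.059]
contact_force: [0.1, -0.4, -2.7]
opening: 0.0373
grip_force: 20.0
```

```bash
python3 - <<'E'
from h import *
x,y=tray("plate",-.053,-.055);go(x,y,.030,3.4)
n="scene";p,d=read_camera(n);C=cloud(n,d);t=monitor.observe()["tool_pos"]
m=(d>0)&(np.hypot(C[...,0]-t[0],C[...,1]-t[1])<.03)&(C[...,2]<.08)
P=C[m]
for z in np.arange(0,.08,.004):
    Q=P[(P[:,2]>=z)&(P[:,2]<z+.004)]
    if len(Q): print(round(z,3),len(Q),np.round((Q.min(0)-t)*1000),np.round((Q.max(0)-t)*1000))
E
```

```text
t=4.7 tcp [0.5566 0.3095 0.039 ] rot [3.14  0.005 0.059] open 0.0373 grip 20.0 F [ 0.1 -0.4 -2.7]
  -> shift cm [ 0.33 -0.03  0.9 ] spin -0.01
0.0 109 [-11. -30. -39.] [ 29.  29. -36.]
0.004 168 [ -9. -29. -36.] [ 29.  30. -32.]
0.008 6 [ -9. -27. -32.] [ 22.  28. -31.]
0.012 1 [ 17.  -6. -24.] [ 17.  -6. -24.]
0.016 9 [ 10. -15. -22.] [ 19.  17. -20.]
0.02 19 [  5. -17. -20.] [ 20.  19. -16.]
0.024 14 [  6. -18. -16.] [ 19.  16. -12.]
0.028 21 [  5. -16. -12.] [19. 19. -8.]
0.032 18 [  2. -17.  -8.] [21. 19. -4.]
0.036 18 [  8. -23.  -3.] [19. 14. -0.]
0.04 31 [  0. -25.   1.] [19. 28.  4.]
0.044 83 [ -9. -26.   4.] [19. 27.  8.]
0.048 146 [ -8. -28.   8.] [19. 24. 12.]
0.052 12 [ -5. -23.  12.] [11. 28. 16.]
0.056 9 [  7. -26.  16.] [12. 25. 20.]
0.06 10 [-12. -26.  20.] [12. 28. 24.]
0.064 4 [ 6. 20. 25.] [ 7. 24. 28.]
0.068 2 [  7. -18.  29.] [11. 22. 30.]
0.072 3 [-11.  19.  34.] [ 9. 23. 35.]
0.076 3 [ -5. -20.  37.] [ 8. 23. 40.]
```

Emit:
send_rows:
  targets:
    - {"translation":[0.3,0,0.3],"spin":0,"jaw":0.2}
    - {"translation":[0.3,0,0.5],"spin":0,"jaw":0.2}
    - {"translation":[0.3,0,0.7],"spin":0,"jaw":0.2}
    - {"translation":[0.3,0,0.8],"spin":0,"jaw":0.2}
    - {"translation":[0.3,0,0.8],"spin":0,"jaw":0.2}

```text
time: 5.2
tool_pos: [0.5611, 0.3103, 0.0339]
tool_rot: [3.142, -0.0, 0.059]
contact_force: [0.3, 0.6, -3.0]
opening: 0.0371
grip_force: 20.0
```

Emit:
send_rows:
  targets:
    - {"translation":[0,0,0.05],"spin":0,"jaw":0.2}
    - {"translation":[0,0,0.1],"spin":0,"jaw":0.2}
    - {"translation":[0,0,0.1],"spin":0,"jaw":0.2}
    - {"translation":[0,0,0.1],"spin":0,"jaw":0.2}
    - {"translation":[0,0,0.1],"spin":0,"jaw":0.2}

```text
time: 5.7
tool_pos: [0.5611, 0.3103, 0.0327]
tool_rot: [3.142, -0.0, 0.059]
contact_force: [-0.2, 0.5, -3.0]
opening: 0.0372
grip_force: 20.0
```

Emit:
send_rows:
  targets:
    - {"translation":[0,0,0.1],"spin":0,"jaw":0.2}
    - {"translation":[0,0,0.15],"spin":0,"jaw":0.2}
    - {"translation":[0,0,0.2],"spin":0,"jaw":0.2}
    - {"translation":[0,0,0.2],"spin":0,"jaw":0.2}
    - {"translation":[0,0,0.2],"spin":0,"jaw":0.2}

```text
time: 6.2
tool_pos: [0.5611, 0.3103, 0.0307]
tool_rot: [3.141, -0.0, 0.059]
contact_force: [0.5, -0.2, -2.3]
opening: 0.0371
grip_force: 20.0
```

Emit:
send_rows:
  targets:
    - {"translation":[0,0,0.1],"spin":0,"jaw":0.2}
    - {"translation":[0,0,0.1],"spin":0,"jaw":0.2}
    - {"translation":[0,0,0.1],"spin":0,"jaw":0.2}
    - {"translation":[0,0,0.1],"spin":0,"jaw":0.2}
    - {"translation":[0,0,0.1],"spin":0,"jaw":0.2}

```text
time: 6.7
tool_pos: [0.5611, 0.3103, 0.0297]
tool_rot: [3.141, -0.0, 0.059]
contact_force: [0.3, -0.3, -2.9]
opening: 0.0369
grip_force: 20.0
```

Emit:
send_rows:
  targets:
    - {"translation":[0,0,0.1],"spin":0,"jaw":0.2}
    - {"translation":[0,0,0.1],"spin":0,"jaw":0.2}
    - {"translation":[0,0,0.1],"spin":0,"jaw":0.2}
    - {"translation":[0,0,0.1],"spin":0,"jaw":0.2}
    - {"translation":[0,0,0.1],"spin":0,"jaw":0.2}

```text
time: 7.2
tool_pos: [0.5611, 0.3103, 0.0287]
tool_rot: [3.142, -0.0, 0.059]
contact_force: [0.2, -0.1, -3.2]
opening: 0.0373
grip_force: 20.0
```

Emit:
send_rows:
  targets:
    - {"translation":[0,0,0.1],"spin":0,"jaw":0.2}
    - {"translation":[0,0,0.1],"spin":0,"jaw":0.2}
    - {"translation":[0,0,0.1],"spin":0,"jaw":0.2}
    - {"translation":[0,0,0.1],"spin":0,"jaw":0.2}
    - {"translation":[0,0,0.1],"spin":0,"jaw":0.2}

```text
time: 7.7
tool_pos: [0.5611, 0.3103, 0.0277]
tool_rot: [3.141, 0.0, 0.059]
contact_force: [-0.8, 0.7, -3.8]
opening: 0.0373
grip_force: 20.0
```

Emit:
send_rows:
  targets:
    - {"translation":[0,0,0.1],"spin":0,"jaw":0.2}
    - {"translation":[0,0,0.1],"spin":0,"jaw":0.2}
    - {"translation":[0,0,0.1],"spin":0,"jaw":0.2}
    - {"translation":[0,0,0.1],"spin":0,"jaw":0.2}
    - {"translation":[0,0,0.1],"spin":0,"jaw":0.2}

```text
time: 8.2
tool_pos: [0.5614, 0.3104, 0.0274]
tool_rot: [-3.141, -0.001, 0.059]
contact_force: [-1.2, -0.4, 5.6]
opening: 0.0374
grip_force: 20.0
```

```bash
python3 - <<'E'
from h import *
n="scene";p,d=read_camera(n);C=cloud(n,d);go(.56,.31,.026,3.4);t=monitor.observe()["tool_pos"]
cv2.imwrite("pics/ws2.png",cv2.resize(p[180:330,370:520],None,fx=4,fy=4)[...,::-1])
m=(d>0)&(np.hypot(C[...,0]-t[0],C[...,1]-t[1])<.024)&(C[...,2]<.06)
P=C[m]
for z in np.arange(0,.06,.002):
    Q=P[(P[:,2]>=z)&(P[:,2]<z+.002)]
    if len(Q): print(round(z,3),len(Q),np.round((Q.min(0)-t)*1000),np.round((Q.max(0)-t)*1000))
E
```

```text
t=8.2 tcp [0.5613 0.3104 0.0274] rot [-3.141e+00 -1.000e-03  5.900e-02] open 0.0372 grip 20.0 F [-1.4 -1.3  5.7]
  -> shift cm [-0.14  0.03  0.14] spin -0.01
0.0 5 [ 10. -15. -27.] [ 23.   9. -26.]
0.002 23 [  2. -21. -25.] [ 24.  20. -24.]
0.004 45 [ -2. -24. -23.] [ 23.  24. -21.]
0.006 21 [ -1. -21. -21.] [ 23.  21. -19.]
0.008 5 [ 10. -18. -19.] [ 20.  18. -17.]
0.01 10 [ -1. -14. -17.] [ 20.  20. -16.]
0.012 8 [  8. -16. -15.] [ 19.  16. -14.]
0.014 13 [  8. -17. -13.] [ 20.  14. -11.]
0.016 6 [ 11. -12. -11.] [ 20.  17. -10.]
0.018 14 [  6. -17.  -9.] [19. 19. -8.]
0.02 2 [15.  8. -7.] [18. 13. -6.]
0.022 8 [  9. -11.  -5.] [18. 17. -3.]
0.024 14 [  7. -16.  -3.] [21. 18. -1.]
0.026 7 [  9. -18.  -1.] [20.  7.  0.]
0.028 11 [-10. -19.   1.] [17. 20.  2.]
0.03 10 [  9. -21.   3.] [19. 21.  4.]
0.032 16 [-20. -21.   5.] [20. 21.  6.]
0.034 41 [ -9. -18.   7.] [20. 22.  9.]
0.036 92 [-18. -20.   9.] [20. 19. 11.]
0.038 61 [-16. -13.  11.] [20. 17. 13.]
0.04 15 [ -3. -16.  13.] [17. 22. 14.]
0.042 2 [  8. -18.  15.] [10. 21. 15.]
0.044 2 [ 10. -21.  18.] [ 11. -19.  18.]
0.046 1 [ 8. 21. 20.] [ 8. 21. 20.]
0.048 2 [  4. -18.  21.] [ 9. 20. 22.]
0.05 2 [ 6. 21. 23.] [ 8. 22. 24.]
0.052 1 [  9. -19.  26.] [  9. -19.  26.]
0.054 1 [ 7. 22. 28.] [ 7. 22. 28.]
0.058 2 [-9. 19. 32.] [ 6. 22. 32.]
```

View pics/ws2.png

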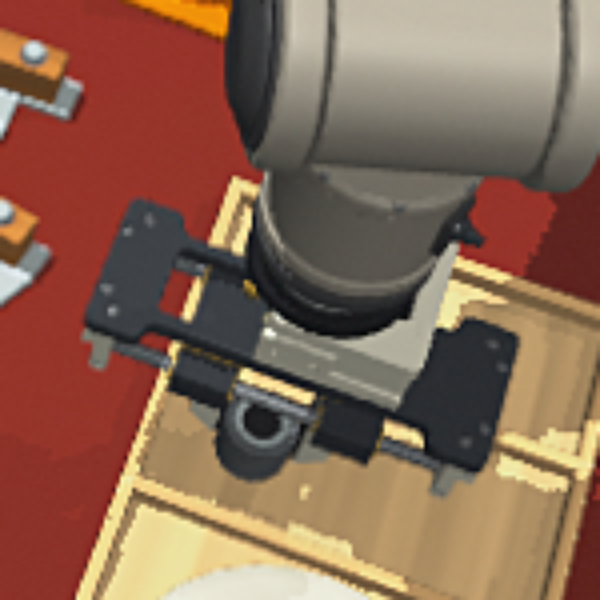

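The weight now stands on the floor: the contact force jumped to +5.6 N, and it shows upright in the second compartment at crop (262,430). I'll release it and go for the batter.

Emit:
send_rows:
  targets:
    - {"translation":[0,0,0],"spin":0,"jaw":0.65}
    - {"translation":[0,0,0],"spin":0,"jaw":0.65}
    - {"translation":[0,0,0],"spin":0,"jaw":0.65}
    - {"translation":[0,0,0],"spin":0,"jaw":0.65}
    - {"translation":[0,0,-1],"spin":0,"jaw":0.65}

```text
time: 8.75
tool_pos: [0.5601, 0.3099, 0.0355]
tool_rot: [3.14, 0.003, 0.059]
contact_force: [0.1, -0.3, -0.8]
opening: 0.0596
grip_force: 0.0
```

Emit:
send_rows:
  targets:
    - {"translation":[0,0,-3],"spin":0,"jaw":0.65}
    - {"translation":[0,0,-6],"spin":0,"jaw":0.65}
    - {"translation":[0,0,-9],"spin":0,"jaw":0.65}
    - {"translation":[0,0,-11],"spin":0,"jaw":0.65}
    - {"translation":[0,0,-11],"spin":0,"jaw":0.65}

```text
time: 9.25
tool_pos: [0.5629, 0.3111, 0.1511]
tool_rot: [-3.139, -0.007, 0.059]
contact_force: [0.3, 0.4, -0.2]
opening: 0.0593
grip_force: 0.0
```

```bash
python3 - <<'E'
from h import *
go(.6137,.1025,.050,3.4)
E
```

```text
t=9.2 tcp [0.5629 0.3111 0.1511] rot [-3.139 -0.007  0.059] open 0.0593 grip 0.0 F [ 0.3  0.4 -0.2]
  -> shift cm [ 3.76 21.15 10.09] spin -0.01
```

Emit:
send_rows:
  targets:
    - {"translation":[0.8,4.5,0],"spin":0,"jaw":0.65}
    - {"translation":[1.6,9,0],"spin":0,"jaw":0.65}
    - {"translation":[2.4,13.5,0],"spin":0,"jaw":0.65}
    - {"translation":[3.2,18,0],"spin":0,"jaw":0.65}
    - {"translation":[4,21.1,0],"spin":0,"jaw":0.65}

```text
time: 9.75
tool_pos: [0.6133, 0.0991, 0.1459]
tool_rot: [3.141, 0.002, 0.058]
contact_force: [-0.1, -1.3, -0.5]
opening: 0.0595
grip_force: 0.0
```

Emit:
send_rows:
  targets:
    - {"translation":[0,0,2],"spin":0,"jaw":0.65}
    - {"translation":[0,0,3],"spin":0,"jaw":0.65}
    - {"translation":[0,0,4],"spin":0,"jaw":0.65}
    - {"translation":[0,0,4],"spin":0,"jaw":0.65}
    - {"translation":[0,0,4],"spin":0,"jaw":0.65}

```text
time: 10.25
tool_pos: [0.6133, 0.1029, 0.1067]
tool_rot: [3.142, 0.0, 0.06]
contact_force: [-0.1, -1.1, -0.3]
opening: 0.0595
grip_force: 0.0
```

```bash
python3 - <<'E'
from h import *
go(.6137,.1025,.050,3.4)
E
```

```text
t=10.2 tcp [0.6133 0.1029 0.1067] rot [3.142 0.    0.06 ] open 0.0595 grip 0.0 F [-0.1 -1.1 -0.3]
  -> shift cm [0.04 0.04 5.67] spin 0.06
```

Emit:
send_rows:
  targets:
    - {"translation":[0,0,2],"spin":0,"jaw":0.65}
    - {"translation":[0,0,4],"spin":0,"jaw":0.65}
    - {"translation":[0,0,5.2],"spin":0,"jaw":0.65}
    - {"translation":[0,0,5.7],"spin":0,"jaw":0.65}
    - {"translation":[0,0,5.7],"spin":0,"jaw":0.1}
  force: 12

```text
time: 10.75
tool_pos: [0.6134, 0.1023, 0.0496]
tool_rot: [3.141, 0.0, 0.06]
contact_force: [-0.3, -0.2, -0.7]
opening: 0.0554
grip_force: 0.0
```

Emit:
send_rows:
  targets:
    - {"translation":[0,0,0],"spin":0,"jaw":0.1}
    - {"translation":[0,0,0],"spin":0,"jaw":0.1}
    - {"translation":[0,0,0],"spin":0,"jaw":0.1}
    - {"translation":[0,0,0],"spin":0,"jaw":0.1}
    - {"translation":[0,0,0],"spin":0,"jaw":0.1}

```text
time: 11.25
tool_pos: [0.6138, 0.1022, 0.0502]
tool_rot: [-3.141, -0.001, 0.059]
contact_force: [-0.4, 0.9, 2.9]
opening: 0.0266
grip_force: 12.0
```

Emit:
send_rows:
  targets:
    - {"translation":[0,0,0],"spin":0,"jaw":0.1}
    - {"translation":[0,0,-0.5],"spin":0,"jaw":0.1}
    - {"translation":[0,0,-3],"spin":0,"jaw":0.1}
    - {"translation":[0,0,-6],"spin":0,"jaw":0.1}
    - {"translation":[0,0,-8],"spin":0,"jaw":0.1}

```text
time: 11.75
tool_pos: [0.6138, 0.1019, 0.1314]
tool_rot: [3.141, -0.001, 0.059]
contact_force: [0.9, -0.2, -1.3]
opening: 0.027
grip_force: 12.0
```

```bash
python3 - <<'E'
from h import *
x,y=tray("plate",-.050,.058);go(x,y,.056,3.4)
E
```

```text
t=11.8 tcp [0.6138 0.1019 0.1314] rot [ 3.141e+00 -1.000e-03  5.900e-02] open 0.0270 grip 12.0 F [ 0.9 -0.2 -1.3]
  -> shift cm [ -3.87 -32.39   7.53] spin -0.01
```

Emit:
send_rows:
  targets:
    - {"translation":[-0.3,-2.5,0],"spin":0,"jaw":0.1}
    - {"translation":[-0.8,-6.5,0],"spin":0,"jaw":0.1}
    - {"translation":[-1.2,-10,0],"spin":0,"jaw":0.1}
    - {"translation":[-1.7,-14,0],"spin":0,"jaw":0.1}
    - {"translation":[-2.2,-18,0],"spin":0,"jaw":0.1}

```text
time: 12.25
tool_pos: [0.5803, 0.2814, 0.1295]
tool_rot: [3.141, 0.001, 0.059]
contact_force: [0.7, 0.2, -1.8]
opening: 0.0268
grip_force: 12.0
```

Emit:
send_rows:
  targets:
    - {"translation":[-0.5,-4,0],"spin":0,"jaw":0.1}
    - {"translation":[-0.9,-8,0],"spin":0,"jaw":0.1}
    - {"translation":[-1.3,-11.5,0],"spin":0,"jaw":0.1}
    - {"translation":[-1.7,-13.7,0],"spin":0,"jaw":0.1}
    - {"translation":[-1.7,-14.4,0],"spin":0,"jaw":0.1}

```text
time: 12.75
tool_pos: [0.5539, 0.4254, 0.129]
tool_rot: [3.141, 0.001, 0.062]
contact_force: [0.3, -0.7, -1.3]
opening: 0.0266
grip_force: 12.0
```

Emit:
send_rows:
  targets:
    - {"translation":[0,0,1.5],"spin":0,"jaw":0.1}
    - {"translation":[0,0,3.5],"spin":0,"jaw":0.1}
    - {"translation":[0,0,5],"spin":0,"jaw":0.1}
    - {"translation":[0,0,6],"spin":0,"jaw":0.1}
    - {"translation":[0,0,6],"spin":0,"jaw":0.1}

```text
time: 13.25
tool_pos: [0.5549, 0.422, 0.0678]
tool_rot: [3.14, 0.003, 0.058]
contact_force: [0.1, -0.5, -1.2]
opening: 0.0271
grip_force: 12.0
```

Emit:
send_rows:
  targets:
    - {"translation":[0,0,0.2],"spin":0,"jaw":0.1}
    - {"translation":[0,0,0.4],"spin":0,"jaw":0.1}
    - {"translation":[0,0,0.6],"spin":0,"jaw":0.1}
    - {"translation":[0,0,0.8],"spin":0,"jaw":0.1}
    - {"translation":[0,0,0.8],"spin":0,"jaw":0.1}

```text
time: 13.75
tool_pos: [0.5553, 0.4232, 0.0616]
tool_rot: [3.141, 0.0, 0.059]
contact_force: [0.1, -0.5, -1.2]
opening: 0.0268
grip_force: 12.0
```

```bash
python3 - <<'E'
from h import *
x,y=tray("plate",-.050,.058);go(x,y,.056,3.4)
E
```

```text
t=13.8 tcp [0.5553 0.4232 0.0616] rot [3.141 0.    0.059] open 0.0268 grip 12.0 F [ 0.1 -0.5 -1.2]
  -> shift cm [0.08 0.03 0.56] spin -0.0
```

Emit:
send_rows:
  targets:
    - {"translation":[0,0,0.2],"spin":0,"jaw":0.1}
    - {"translation":[0,0,0.35],"spin":0,"jaw":0.1}
    - {"translation":[0,0,0.45],"spin":0,"jaw":0.1}
    - {"translation":[0,0,0.5],"spin":0,"jaw":0.1}
    - {"translation":[0,0,0.5],"spin":0,"jaw":0.1}

```text
time: 14.25
tool_pos: [0.5554, 0.4232, 0.0566]
tool_rot: [3.141, 0.0, 0.059]
contact_force: [-0.4, -0.0, -1.4]
opening: 0.0267
grip_force: 12.0
```

Emit:
send_rows:
  targets:
    - {"translation":[0,0,0.05],"spin":0,"jaw":0.1}
    - {"translation":[0,0,0.1],"spin":0,"jaw":0.1}
    - {"translation":[0,0,0.1],"spin":0,"jaw":0.1}
    - {"translation":[0,0,0.1],"spin":0,"jaw":0.1}
    - {"translation":[0,0,0.1],"spin":0,"jaw":0.1}

```text
time: 14.75
tool_pos: [0.5556, 0.4233, 0.0563]
tool_rot: [-3.141, -0.001, 0.059]
contact_force: [-1.0, 0.4, 4.7]
opening: 0.0268
grip_force: 12.0
```

Contact is felt at exactly the expected height. I'll release the batter and go for template_plate.

Emit:
send_rows:
  targets:
    - {"translation":[0,0,0],"spin":0,"jaw":0.65}
    - {"translation":[0,0,0],"spin":0,"jaw":0.65}
    - {"translation":[0,0,0],"spin":0,"jaw":0.65}
    - {"translation":[0,0,0],"spin":0,"jaw":0.65}
    - {"translation":[0,0,0],"spin":0,"jaw":0.65}

```text
time: 15.25
tool_pos: [0.5554, 0.4231, 0.0554]
tool_rot: [3.141, 0.0, 0.059]
contact_force: [0.4, -0.6, -0.5]
opening: 0.0585
grip_force: 0.0
```

Emit:
send_rows:
  targets:
    - {"translation":[0,0,-2],"spin":0,"jaw":0.65}
    - {"translation":[0,0,-5],"spin":0,"jaw":0.65}
    - {"translation":[0,0,-8],"spin":0,"jaw":0.65}
    - {"translation":[0,0,-9],"spin":0,"jaw":0.65}
    - {"translation":[0,0,-9],"spin":0,"jaw":0.65}

```text
time: 15.75
tool_pos: [0.5561, 0.4236, 0.1473]
tool_rot: [-3.14, -0.003, 0.059]
contact_force: [0.4, 0.1, -0.9]
opening: 0.0595
grip_force: 0.0
```

```bash
python3 - <<'E'
from h import *
go(.5025,.1025,.10,82)
n="scene";p,d=read_camera(n);C=cloud(n,d);x0,y0=tray("plate",-.05,.058)
for zl,zh in((.085,.1),(.06,.084),(.009,.02)):
    P=C[(d>0)&(np.hypot(C[...,0]-x0,C[...,1]-y0)<.036)&(C[...,2]>zl)&(C[...,2]<zh)]
    print(len(P),np.round(P.mean(0),4),P[:,2].max() if len(P) else 0)
E
```

```text
t=15.8 tcp [0.5561 0.4236 0.1473] rot [-3.14e+00 -3.00e-03  5.90e-02] open 0.0595 grip 0.0 F [ 0.4  0.1 -0.9]
  -> shift cm [-7.27 31.75  4.66] spin -78.61
153 [0.5576 0.4221 0.0918] 0.09733499061713091
94 [0.564  0.4207 0.0726] 0.08386259827761422
272 [0.5651 0.4219 0.0166] 0.019997705432287072
```

Emit:
send_rows:
  targets:
    - {"translation":[-0.7,3.2,0],"spin":-7.9,"jaw":0.65}
    - {"translation":[-1.4,6.4,0],"spin":-15.8,"jaw":0.65}
    - {"translation":[-2.1,9.6,0],"spin":-23.6,"jaw":0.65}
    - {"translation":[-2.8,12.8,0],"spin":-31.5,"jaw":0.65}
    - {"translation":[-3.6,15.9,0],"spin":-39.3,"jaw":0.65}

```text
time: 16.3
tool_pos: [0.5274, 0.2606, 0.1433]
tool_rot: [-3.14, 0.004, 0.751]
contact_force: [0.1, -0.2, 1.0]
opening: 0.0597
grip_force: 0.0
```

Emit:
send_rows:
  targets:
    - {"translation":[-2.6,2,0],"spin":-7.9,"jaw":0.65}
    - {"translation":[-5.2,4,0],"spin":-15.8,"jaw":0.65}
    - {"translation":[-7.8,6,0],"spin":-23.6,"jaw":0.65}
    - {"translation":[-10.4,8,0],"spin":-31.5,"jaw":0.65}
    - {"translation":[-12.9,10,0],"spin":-39.3,"jaw":0.65}

```text
time: 16.8
tool_pos: [0.5001, 0.1, 0.1437]
tool_rot: [-3.138, 0.001, 1.437]
contact_force: [0.6, -0.8, 0.2]
opening: 0.0596
grip_force: 0.0
```

Emit:
send_rows:
  targets:
    - {"translation":[0,0,2],"spin":0,"jaw":0.65}
    - {"translation":[0,0,4],"spin":0,"jaw":0.65}
    - {"translation":[0,0,5],"spin":0,"jaw":0.65}
    - {"translation":[0,0,5],"spin":0,"jaw":0.65}
    - {"translation":[0,0,5],"spin":0,"jaw":0.65}

```text
time: 17.3
tool_pos: [0.5017, 0.1016, 0.0954]
tool_rot: [-3.141, 0.0, 1.431]
contact_force: [-0.1, -1.1, 0.3]
opening: 0.0596
grip_force: 0.0
```

```bash
python3 - <<'E'
from h import *
go(.5025,.1025,.013,82)
E
```

```text
t=17.3 tcp [0.5017 0.1016 0.0954] rot [-3.141  0.     1.431] open 0.0596 grip 0.0 F [-0.1 -1.1  0.3]
  -> shift cm [0.11 0.07 8.24] spin 0.02
```

Emit:
send_rows:
  targets:
    - {"translation":[0.1,0,3],"spin":0,"jaw":0.65}
    - {"translation":[0.1,0,6],"spin":0,"jaw":0.65}
    - {"translation":[0.1,0,7.7],"spin":0,"jaw":0.65}
    - {"translation":[0.1,0,8.2],"spin":0,"jaw":0.65}
    - {"translation":[0.1,0,8.2],"spin":0,"jaw":0.1}
  force: 25

```text
time: 17.8
tool_pos: [0.5022, 0.1025, 0.0138]
tool_rot: [-3.142, 0.0, 1.431]
contact_force: [1.3, 0.5, 0.6]
opening: 0.0557
grip_force: 0.0
```

Emit:
send_rows:
  targets:
    - {"translation":[0,0,0],"spin":0,"jaw":0.05}
    - {"translation":[0,0,0],"spin":0,"jaw":0.05}
    - {"translation":[0,0,0],"spin":0,"jaw":0.05}
    - {"translation":[0,0,0],"spin":0,"jaw":0.05}
    - {"translation":[0,0,0],"spin":0,"jaw":0.05}

```text
time: 18.3
tool_pos: [0.5023, 0.1024, 0.0141]
tool_rot: [3.141, -0.0, 1.431]
contact_force: [0.1, 0.0, 2.6]
opening: 0.0198
grip_force: 25.0
```

Emit:
send_rows:
  targets:
    - {"translation":[0,0,0],"spin":0,"jaw":0.05}
    - {"translation":[0,0,0],"spin":0,"jaw":0.05}
    - {"translation":[0,0,0],"spin":0,"jaw":0.05}
    - {"translation":[0,0,0],"spin":0,"jaw":0.05}
    - {"translation":[0,0,0],"spin":0,"jaw":0.05}

```text
time: 18.8
tool_pos: [0.5023, 0.1024, 0.0141]
tool_rot: [3.141, -0.0, 1.431]
contact_force: [0.8, -0.2, 4.7]
opening: 0.0195
grip_force: 25.0
```

Emit:
send_rows:
  targets:
    - {"translation":[0,0,-0.5],"spin":0,"jaw":0.05}
    - {"translation":[0,0,-2.5],"spin":0,"jaw":0.05}
    - {"translation":[0,0,-6],"spin":0,"jaw":0.05}
    - {"translation":[0,0,-9],"spin":0,"jaw":0.05}
    - {"translation":[0,0,-10],"spin":0,"jaw":0.05}

```text
time: 19.3
tool_pos: [0.5031, 0.1025, 0.1161]
tool_rot: [3.138, -0.001, 1.431]
contact_force: [0.1, 1.2, -3.3]
opening: 0.0197
grip_force: 25.0
```

```bash
python3 - <<'E'
from h import *
x,y=tray("plate",-.161,-.02);go(x,y,.019,93.4)
n="top";p,d=read_camera(n);cv2.imwrite("pics/tp.png",cv2.resize(p[120:280,200:360],None,fx=4,fy=4)[:600,...,::-1])
n="scene";p,d=read_camera(n);C=cloud(n,d);t=monitor.observe()["tool_pos"]
P=C[(d>0)&(np.hypot(C[...,0]-t[0],C[...,1]-t[1])<.09)&(C[...,2]>.06)&(C[...,2]<t[2]+.003)]
A=np.c_[P[:,:2]-t[:2],np.ones(len(P))]
low=P[:,2]<t[2]+.03
hs=cv2.cvtColor(p,cv2.COLOR_RGB2HSV)
Q=C[(d>0)&(np.hypot(C[...,0]-t[0],C[...,1]-t[1])<.09)&(C[...,2]>.07)&(C[...,2]<t[2]+.0)&(hs[...,1]<60)]
print(len(Q),np.round((np.percentile(Q[:,2],[5,50,95])-t[2])*1000,1))
B=np.c_[Q[:,:2]-t[:2],np.ones(len(Q))];print(np.linalg.lstsq(B,Q[:,2]-t[2],rcond=None)[0])
E
```

```text
t=19.3 tcp [0.5031 0.1025 0.1161] rot [ 3.138e+00 -1.000e-03  1.431e+00] open 0.0197 grip 25.0 F [ 0.1  1.2 -3.3]
  -> shift cm [22.62 -8.59  9.69] spin -11.41
433 [-11.1  -8.2  -5.4]
[ 0.00488857  0.00956781 -0.00869654]
```

View pics/tp.png

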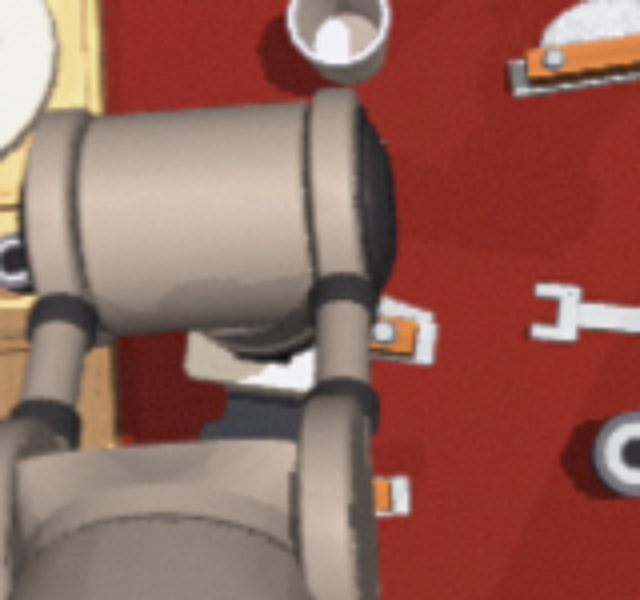

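The template is level in the grip: measured slopes are under 0.01, and the blade top is 8.7 mm below the TCP. The picture shows it lifted and still clear of the other items. I'll carry it.

Emit:
send_rows:
  targets:
    - {"translation":[1.5,-0.6,0],"spin":-1,"jaw":0.05}
    - {"translation":[3.7,-1.4,0],"spin":-2,"jaw":0.05}
    - {"translation":[6.2,-2.4,0],"spin":-3,"jaw":0.05}
    - {"translation":[8.7,-3.3,0],"spin":-4.4,"jaw":0.05}
    - {"translation":[11.3,-4.3,0],"spin":-5.7,"jaw":0.05}

```text
time: 19.9
tool_pos: [0.4736, 0.2207, 0.1113]
tool_rot: [-3.138, 0.001, 1.531]
contact_force: [0.2, 0.1, -3.3]
opening: 0.0202
grip_force: 25.0
```

Emit:
send_rows:
  targets:
    - {"translation":[3,-0.8,0],"spin":-1.4,"jaw":0.05}
    - {"translation":[6,-1.6,0],"spin":-2.8,"jaw":0.05}
    - {"translation":[8.7,-2.4,0],"spin":-4.3,"jaw":0.05}
    - {"translation":[10.7,-2.9,0],"spin":-5.7,"jaw":0.05}
    - {"translation":[11.6,-3.2,0],"spin":-5.7,"jaw":0.05}

```text
time: 20.4
tool_pos: [0.4462, 0.3385, 0.1113]
tool_rot: [-3.138, 0.002, 1.632]
contact_force: [0.5, -0.3, -2.8]
opening: 0.02
grip_force: 25.0
```

Emit:
send_rows:
  targets:
    - {"translation":[0,0,1],"spin":0,"jaw":0.05}
    - {"translation":[0,0,3],"spin":0,"jaw":0.05}
    - {"translation":[0,0,5],"spin":0,"jaw":0.05}
    - {"translation":[0,0,5],"spin":0,"jaw":0.05}
    - {"translation":[0,0,5],"spin":0,"jaw":0.05}

```text
time: 20.9
tool_pos: [0.4478, 0.3363, 0.0629]
tool_rot: [-3.14, 0.001, 1.629]
contact_force: [0.6, -0.7, -2.4]
opening: 0.0199
grip_force: 25.0
```

```bash
python3 - <<'E'
from h import *
x,y=tray("plate",-.161,-.02);go(x,y,.020,93.4)
E
```

```text
t=20.9 tcp [0.4478 0.3363 0.0629] rot [-3.140e+00  1.000e-03  1.629e+00] open 0.0199 grip 25.0 F [ 0.6 -0.7 -2.4]
  -> shift cm [0.21 0.24 4.29] spin -0.09
```

Emit:
send_rows:
  targets:
    - {"translation":[0.2,0.2,1],"spin":0,"jaw":0.05}
    - {"translation":[0.2,0.2,2],"spin":0,"jaw":0.05}
    - {"translation":[0.2,0.2,3],"spin":0,"jaw":0.05}
    - {"translation":[0.2,0.2,3.5],"spin":0,"jaw":0.05}
    - {"translation":[0.2,0.2,3.8],"spin":0,"jaw":0.05}

```text
time: 21.4
tool_pos: [0.4494, 0.3394, 0.0248]
tool_rot: [-3.141, 0.001, 1.63]
contact_force: [-0.2, 0.6, -3.8]
opening: 0.0199
grip_force: 25.0
```

Emit:
send_rows:
  targets:
    - {"translation":[0,0,0.1],"spin":0,"jaw":0.05}
    - {"translation":[0,0,0.2],"spin":0,"jaw":0.05}
    - {"translation":[0,0,0.3],"spin":0,"jaw":0.05}
    - {"translation":[0,0,0.3],"spin":0,"jaw":0.05}
    - {"translation":[0,0,0.3],"spin":0,"jaw":0.05}

```text
time: 21.9
tool_pos: [0.4498, 0.3396, 0.0229]
tool_rot: [3.141, -0.0, 1.63]
contact_force: [-0.2, 0.1, -3.0]
opening: 0.0199
grip_force: 25.0
```

Emit:
send_rows:
  targets:
    - {"translation":[0,0,0.1],"spin":0,"jaw":0.05}
    - {"translation":[0,0,0.15],"spin":0,"jaw":0.05}
    - {"translation":[0,0,0.2],"spin":0,"jaw":0.05}
    - {"translation":[0,0,0.2],"spin":0,"jaw":0.05}
    - {"translation":[0,0,0.2],"spin":0,"jaw":0.05}

```text
time: 22.4
tool_pos: [0.4497, 0.3395, 0.0206]
tool_rot: [-3.142, 0.0, 1.63]
contact_force: [0.3, -0.6, -3.6]
opening: 0.0195
grip_force: 25.0
```

Emit:
send_rows:
  targets:
    - {"translation":[0,0,0.05],"spin":0,"jaw":0.05}
    - {"translation":[0,0,0.1],"spin":0,"jaw":0.05}
    - {"translation":[0,0,0.1],"spin":0,"jaw":0.05}
    - {"translation":[0,0,0.1],"spin":0,"jaw":0.05}
    - {"translation":[0,0,0.1],"spin":0,"jaw":0.05}

```text
time: 22.9
tool_pos: [0.4498, 0.3396, 0.0201]
tool_rot: [3.141, -0.0, 1.63]
contact_force: [-2.7, -1.4, 5.2]
opening: 0.0199
grip_force: 25.0
```

Emit:
send_rows:
  targets:
    - {"translation":[0,0,0],"spin":0,"jaw":0.35}
    - {"translation":[0,0,0],"spin":0,"jaw":0.35}
    - {"translation":[0,0,0],"spin":0,"jaw":0.35}
    - {"translation":[0,0,0],"spin":0,"jaw":0.35}
    - {"translation":[0,0,-0.5],"spin":0,"jaw":0.35}

```text
time: 23.4
tool_pos: [0.4494, 0.3393, 0.0242]
tool_rot: [-3.14, 0.001, 1.63]
contact_force: [0.4, -0.6, -0.4]
opening: 0.0317
grip_force: 0.0
```

Emit:
send_rows:
  targets:
    - {"translation":[0,0,-3],"spin":0,"jaw":0.35}
    - {"translation":[0,0,-6],"spin":0,"jaw":0.35}
    - {"translation":[0,0,-9],"spin":0,"jaw":0.35}
    - {"translation":[0,0,-11],"spin":0,"jaw":0.5}
    - {"translation":[0,0,-11],"spin":0,"jaw":0.7}

```text
time: 23.9
tool_pos: [0.4514, 0.3405, 0.1381]
tool_rot: [3.136, -0.003, 1.63]
contact_force: [0.9, 0.1, -0.5]
opening: 0.044
grip_force: 0.0
```

```bash
python3 - <<'E'
from h import *
f=go(.430,-.0895,.13,4.9)
s=monitor.observe();p=s["tool_pos"];y0=np.degrees(s["tool_rot"][2])
for k in range(3):
    go(*(p+(np.array([.430,-.0895,p[2]])-p)*(k+1)/3),y0-29.5*(k+1),(p+(np.array([.430,-.0895,p[2]])-p)*k/3,np.array([np.pi,0,np.radians(y0-29.5*k*-1*-1)])))
E
```

```text
t=23.9 tcp [0.4514 0.3405 0.1381] rot [ 3.136e+00 -3.000e-03  1.630e+00] open 0.0440 grip 0.0 F [ 0.9  0.1 -0.5]
  -> shift cm [-42.8   -4.68   0.66] spin 88.5
t=23.9 tcp [0.4514 0.3405 0.1381] rot [ 3.136e+00 -3.000e-03  1.630e+00] open 0.0440 grip 0.0 F [ 0.9  0.1 -0.5]
  -> shift cm [-14.27  -1.56  -0.  ] spin 29.5
t=23.9 tcp [0.4514 0.3405 0.1381] rot [ 3.136e+00 -3.000e-03  1.630e+00] open 0.0440 grip 0.0 F [ 0.9  0.1 -0.5]
  -> shift cm [-13.19   5.67   0.  ] spin 29.5
t=23.9 tcp [0.4514 0.3405 0.1381] rot [ 3.136e+00 -3.000e-03  1.630e+00] open 0.0440 grip 0.0 F [ 0.9  0.1 -0.5]
  -> shift cm [-8.69 11.43  0.  ] spin 29.5
```

Emit:
send_rows:
  targets:
    - {"translation":[-2.9,-0.3,0],"spin":5.9,"jaw":1}
    - {"translation":[-5.7,-0.6,0],"spin":11.8,"jaw":1}
    - {"translation":[-8.6,-0.9,0],"spin":17.7,"jaw":1}
    - {"translation":[-11.4,-1.2,0],"spin":23.6,"jaw":1}
    - {"translation":[-14.3,-1.6,0],"spin":29.5,"jaw":1}

```text
time: 24.4
tool_pos: [0.4416, 0.1947, 0.1338]
tool_rot: [-3.141, 0.001, 1.111]
contact_force: [0.4, 1.5, -0.3]
opening: 0.0835
grip_force: 0.0
```

Emit:
send_rows:
  targets:
    - {"translation":[-2.6,1.1,0],"spin":5.9,"jaw":1}
    - {"translation":[-5.3,2.3,0],"spin":11.8,"jaw":1}
    - {"translation":[-7.9,3.4,0],"spin":17.7,"jaw":1}
    - {"translation":[-10.6,4.5,0],"spin":23.6,"jaw":1}
    - {"translation":[-13.2,5.7,0],"spin":29.5,"jaw":1}

```text
time: 24.9
tool_pos: [0.4345, 0.0511, 0.1339]
tool_rot: [-3.141, 0.001, 0.596]
contact_force: [-0.3, 0.1, -0.1]
opening: 0.0917
grip_force: 0.0
```

Emit:
send_rows:
  targets:
    - {"translation":[-1.8,2.4,0],"spin":5.9,"jaw":1}
    - {"translation":[-3.6,4.8,0],"spin":11.8,"jaw":1}
    - {"translation":[-5.4,7.2,0],"spin":17.7,"jaw":1}
    - {"translation":[-7.2,9.6,0],"spin":23.6,"jaw":1}
    - {"translation":[-8.7,11.4,0],"spin":29.5,"jaw":1}

```text
time: 25.4
tool_pos: [0.4273, -0.0924, 0.1339]
tool_rot: [-3.141, 0.001, 0.08]
contact_force: [-0.6, -0.3, 0.0]
opening: 0.0917
grip_force: 0.0
```

Emit:
send_rows:
  targets:
    - {"translation":[0,0,2],"spin":0,"jaw":1}
    - {"translation":[0,0,4],"spin":0,"jaw":1}
    - {"translation":[0,0,5],"spin":0,"jaw":1}
    - {"translation":[0,0,5],"spin":0,"jaw":1}
    - {"translation":[0,0,5],"spin":0,"jaw":1}

```text
time: 25.9
tool_pos: [0.428, -0.0908, 0.0848]
tool_rot: [-3.142, 0.0, 0.086]
contact_force: [-0.7, -0.1, 0.2]
opening: 0.0917
grip_force: 0.0
```

```bash
python3 - <<'E'
from h import *
go(.430,-.0895,.013,4.9)
E
```

```text
t=25.9 tcp [ 0.428  -0.0908  0.0848] rot [-3.142  0.     0.086] open 0.0917 grip 0.0 F [-0.7 -0.1  0.2]
  -> shift cm [ 0.21 -0.12  7.18] spin 0.01
```

Emit:
send_rows:
  targets:
    - {"translation":[0.2,-0.1,2],"spin":0,"jaw":1}
    - {"translation":[0.2,-0.1,4.5],"spin":0,"jaw":1}
    - {"translation":[0.2,-0.1,6.5],"spin":0,"jaw":1}
    - {"translation":[0.2,-0.1,7.2],"spin":0,"jaw":1}
    - {"translation":[0.2,-0.1,7.2],"spin":0,"jaw":0.4}
  force: 40

```text
time: 26.4
tool_pos: [0.4299, -0.0897, 0.0127]
tool_rot: [-3.141, 0.001, 0.086]
contact_force: [0.2, -0.0, -0.1]
opening: 0.0878
grip_force: 0.0
```

Emit:
send_rows:
  targets:
    - {"translation":[0,0,0],"spin":0,"jaw":0.4}
    - {"translation":[0,0,0],"spin":0,"jaw":0.4}
    - {"translation":[0,0,0],"spin":0,"jaw":0.4}
    - {"translation":[0,0,0],"spin":0,"jaw":0.4}
    - {"translation":[0,0,0],"spin":0,"jaw":0.4}

```text
time: 26.9
tool_pos: [0.4302, -0.0901, 0.0132]
tool_rot: [3.141, -0.001, 0.085]
contact_force: [-0.5, -0.9, 4.3]
opening: 0.0532
grip_force: 40.0
```

Emit:
send_rows:
  targets:
    - {"translation":[0,0,0],"spin":0,"jaw":0.4}
    - {"translation":[0,0,0],"spin":0,"jaw":0.4}
    - {"translation":[0,0,0],"spin":0,"jaw":0.4}
    - {"translation":[0,0,0],"spin":0,"jaw":0.4}
    - {"translation":[0,0,0],"spin":0,"jaw":0.4}

```text
time: 27.4
tool_pos: [0.4302, -0.0901, 0.0132]
tool_rot: [3.141, -0.001, 0.086]
contact_force: [-0.5, -1.8, 6.1]
opening: 0.053
grip_force: 40.0
```

Emit:
send_rows:
  targets:
    - {"translation":[0,0,-0.5],"spin":0,"jaw":0.4}
    - {"translation":[0,0,-2],"spin":0,"jaw":0.4}
    - {"translation":[0,0,-5],"spin":0,"jaw":0.4}
    - {"translation":[0,0,-7],"spin":0,"jaw":0.4}
    - {"translation":[0,0,-8],"spin":0,"jaw":0.4}

```text
time: 27.9
tool_pos: [0.4299, -0.0897, 0.0938]
tool_rot: [3.141, -0.001, 0.085]
contact_force: [1.5, 0.3, -6.3]
opening: 0.0535
grip_force: 40.0
```

```bash
python3 - <<'E'
from h import *
x,y=tray("bowl",-.056,0);go(x,y,.019,4.9)
E
```

```text
t=27.9 tcp [ 0.4299 -0.0897  0.0938] rot [ 3.141e+00 -1.000e-03  8.500e-02] open 0.0535 grip 40.0 F [ 1.5  0.3 -6.3]
  -> shift cm [ 6.96 26.9   7.49] spin -0.01
```

Emit:
send_rows:
  targets:
    - {"translation":[0.5,2,0],"spin":0,"jaw":0.4}
    - {"translation":[1.2,4.5,0],"spin":0,"jaw":0.4}
    - {"translation":[2,7.5,0],"spin":0,"jaw":0.4}
    - {"translation":[2.8,10.5,0],"spin":0,"jaw":0.4}
    - {"translation":[3.5,13.5,0],"spin":0,"jaw":0.4}

```text
time: 28.4
tool_pos: [0.4757, -0.2218, 0.0915]
tool_rot: [-3.14, 0.002, 0.085]
contact_force: [1.6, -0.3, -6.5]
opening: 0.0533
grip_force: 40.0
```

Emit:
send_rows:
  targets:
    - {"translation":[0.8,3,0],"spin":0,"jaw":0.4}
    - {"translation":[1.6,6.5,0],"spin":0,"jaw":0.4}
    - {"translation":[2.5,9.8,0],"spin":0,"jaw":0.4}
    - {"translation":[3.2,12.4,0],"spin":0,"jaw":0.4}
    - {"translation":[3.5,13.4,0],"spin":0,"jaw":0.4}

```text
time: 28.9
tool_pos: [0.5222, -0.3538, 0.0909]
tool_rot: [-3.141, 0.001, 0.084]
contact_force: [-0.3, 0.2, -6.1]
opening: 0.0532
grip_force: 40.0
```

Emit:
send_rows:
  targets:
    - {"translation":[0,0,1],"spin":0,"jaw":0.4}
    - {"translation":[0,0,3],"spin":0,"jaw":0.4}
    - {"translation":[0,0,5],"spin":0,"jaw":0.4}
    - {"translation":[0,0,5],"spin":0,"jaw":0.4}
    - {"translation":[0,0,5],"spin":0,"jaw":0.4}

```text
time: 29.4
tool_pos: [0.5219, -0.3504, 0.042]
tool_rot: [-3.14, 0.002, 0.086]
contact_force: [0.1, -1.0, -4.7]
opening: 0.0532
grip_force: 40.0
```

```bash
python3 - <<'E'
from h import *
x,y=tray("bowl",-.056,0);go(x,y,.019,4.9)
E
```

```text
t=29.4 tcp [ 0.5219 -0.3504  0.042 ] rot [-3.14e+00  2.00e-03  8.60e-02] open 0.0532 grip 40.0 F [ 0.1 -1.  -4.7]
  -> shift cm [0.02 0.15 2.29] spin 0.04
```

Emit:
send_rows:
  targets:
    - {"translation":[0,0.1,0.6],"spin":0,"jaw":0.4}
    - {"translation":[0,0.1,1.2],"spin":0,"jaw":0.4}
    - {"translation":[0,0.1,1.6],"spin":0,"jaw":0.4}
    - {"translation":[0,0.1,1.8],"spin":0,"jaw":0.4}
    - {"translation":[0,0.1,1.8],"spin":0,"jaw":0.4}

```text
time: 29.9
tool_pos: [0.5224, -0.3527, 0.0244]
tool_rot: [-3.141, 0.0, 0.085]
contact_force: [0.4, 0.1, -5.8]
opening: 0.0535
grip_force: 40.0
```

Emit:
send_rows:
  targets:
    - {"translation":[0,0,0.1],"spin":0,"jaw":0.4}
    - {"translation":[0,0,0.2],"spin":0,"jaw":0.4}
    - {"translation":[0,0,0.2],"spin":0,"jaw":0.4}
    - {"translation":[0,0,0.2],"spin":0,"jaw":0.4}
    - {"translation":[0,0,0.2],"spin":0,"jaw":0.4}

```text
time: 30.4
tool_pos: [0.5226, -0.3529, 0.0228]
tool_rot: [3.141, -0.0, 0.085]
contact_force: [0.2, -0.1, -6.7]
opening: 0.0533
grip_force: 40.0
```

Emit:
send_rows:
  targets:
    - {"translation":[0,0,0.1],"spin":0,"jaw":0.4}
    - {"translation":[0,0,0.2],"spin":0,"jaw":0.4}
    - {"translation":[0,0,0.3],"spin":0,"jaw":0.4}
    - {"translation":[0,0,0.3],"spin":0,"jaw":0.4}
    - {"translation":[0,0,0.3],"spin":0,"jaw":0.4}

```text
time: 30.9
tool_pos: [0.5226, -0.3528, 0.0197]
tool_rot: [3.142, 0.0, 0.085]
contact_force: [0.1, 0.9, -6.1]
opening: 0.0535
grip_force: 40.0
```

Emit:
send_rows:
  targets:
    - {"translation":[0,0,0.05],"spin":0,"jaw":0.4}
    - {"translation":[0,0,0.1],"spin":0,"jaw":0.4}
    - {"translation":[0,0,0.1],"spin":0,"jaw":0.4}
    - {"translation":[0,0,0.1],"spin":0,"jaw":0.4}
    - {"translation":[0,0,0.1],"spin":0,"jaw":0.4}

```text
time: 31.4
tool_pos: [0.5227, -0.3529, 0.0193]
tool_rot: [3.141, -0.0, 0.085]
contact_force: [-2.9, 1.3, 1.0]
opening: 0.0535
grip_force: 40.0
```

Emit:
send_rows:
  targets:
    - {"translation":[0,0,0],"spin":0,"jaw":0.85}
    - {"translation":[0,0,0],"spin":0,"jaw":0.85}
    - {"translation":[0,0,0],"spin":0,"jaw":0.85}
    - {"translation":[0,0,0],"spin":0,"jaw":0.85}
    - {"translation":[0,0,-0.5],"spin":0,"jaw":0.85}

```text
time: 31.9
tool_pos: [0.5223, -0.3526, 0.0232]
tool_rot: [-3.141, 0.001, 0.085]
contact_force: [0.3, 0.3, -0.1]
opening: 0.0774
grip_force: 0.0
```

Emit:
send_rows:
  targets:
    - {"translation":[0,0,-3],"spin":0,"jaw":0.85}
    - {"translation":[0,0,-6],"spin":0,"jaw":0.85}
    - {"translation":[0,0,-9],"spin":0,"jaw":0.85}
    - {"translation":[0,0,-12],"spin":0,"jaw":0.7}
    - {"translation":[0,0,-12],"spin":0,"jaw":0.65}

```text
time: 32.4
tool_pos: [0.5246, -0.3545, 0.1491]
tool_rot: [3.135, -0.007, 0.085]
contact_force: [0.2, -0.4, -0.2]
opening: 0.0662
grip_force: 0.0
```

```bash
python3 - <<'E'
from h import *
s=monitor.observe();p=s["tool_pos"];y0=4.9;q=np.array([.696,-.0872,p[2]])
for k in range(3):
    go(*(p+(q-p)*(k+1)/3),y0+30.9*(k+1),(p+(q-p)*k/3,np.array([np.pi,0,np.radians(y0+30.9*k)])))
E
```

```text
t=32.4 tcp [ 0.5246 -0.3545  0.1491] rot [ 3.135 -0.007  0.085] open 0.0662 grip 0.0 F [ 0.2 -0.4 -0.2]
  -> shift cm [ 6.45 -8.39 -0.  ] spin -30.9
t=32.4 tcp [ 0.5246 -0.3545  0.1491] rot [ 3.135 -0.007  0.085] open 0.0662 grip 0.0 F [ 0.2 -0.4 -0.2]
  -> shift cm [ 9.85 -3.89 -0.  ] spin -30.9
t=32.4 tcp [ 0.5246 -0.3545  0.1491] rot [ 3.135 -0.007  0.085] open 0.0662 grip 0.0 F [ 0.2 -0.4 -0.2]
  -> shift cm [10.44  1.72  0.  ] spin -30.9
```

Emit:
send_rows:
  targets:
    - {"translation":[1.3,-1.7,0],"spin":-6.2,"jaw":0.65}
    - {"translation":[2.6,-3.4,0],"spin":-12.4,"jaw":0.65}
    - {"translation":[3.9,-5,0],"spin":-18.5,"jaw":0.65}
    - {"translation":[5.2,-6.7,0],"spin":-24.7,"jaw":0.65}
    - {"translation":[6.5,-8.4,0],"spin":-30.9,"jaw":0.65}

```text
time: 32.9
tool_pos: [0.5803, -0.2628, 0.1431]
tool_rot: [-3.141, 0.0, 0.629]
contact_force: [-0.3, 0.9, 0.8]
opening: 0.0598
grip_force: 0.0
```

Emit:
send_rows:
  targets:
    - {"translation":[2,-0.8,0],"spin":-6.2,"jaw":0.65}
    - {"translation":[4,-1.6,0],"spin":-12.4,"jaw":0.65}
    - {"translation":[5.9,-2.3,0],"spin":-18.5,"jaw":0.65}
    - {"translation":[7.9,-3.1,0],"spin":-24.7,"jaw":0.65}
    - {"translation":[9.9,-3.9,0],"spin":-30.9,"jaw":0.65}

```text
time: 33.4
tool_pos: [0.6378, -0.1733, 0.1431]
tool_rot: [-3.141, 0.0, 1.168]
contact_force: [0.9, -0.7, 0.7]
opening: 0.0596
grip_force: 0.0
```

Emit:
send_rows:
  targets:
    - {"translation":[2.1,0.3,0],"spin":-6.2,"jaw":0.65}
    - {"translation":[4.2,0.7,0],"spin":-12.4,"jaw":0.65}
    - {"translation":[6.3,1,0],"spin":-18.5,"jaw":0.65}
    - {"translation":[8.4,1.4,0],"spin":-24.7,"jaw":0.65}
    - {"translation":[10.4,1.7,0],"spin":-30.9,"jaw":0.65}

```text
time: 33.9
tool_pos: [0.6946, -0.0844, 0.143]
tool_rot: [-3.141, -0.0, 1.708]
contact_force: [-1.3, -1.1, -0.3]
opening: 0.0599
grip_force: 0.0
```

Emit:
send_rows:
  targets:
    - {"translation":[0,0,2],"spin":0,"jaw":0.65}
    - {"translation":[0,0,4],"spin":0,"jaw":0.65}
    - {"translation":[0,0,5],"spin":0,"jaw":0.65}
    - {"translation":[0,0,5],"spin":0,"jaw":0.65}
    - {"translation":[0,0,5],"spin":0,"jaw":0.65}

```text
time: 34.4
tool_pos: [0.6947, -0.0855, 0.0941]
tool_rot: [3.141, 0.0, 1.703]
contact_force: [-0.7, -0.5, 0.1]
opening: 0.0597
grip_force: 0.0
```

```bash
python3 - <<'E'
from h import *
go(.696,-.0872,.013,97.6)
E
```

```text
t=34.4 tcp [ 0.6947 -0.0855  0.0941] rot [3.141 0.    1.703] open 0.0597 grip 0.0 F [-0.7 -0.5  0.1]
  -> shift cm [-0.19  0.11  8.11] spin -0.02
```

Emit:
send_rows:
  targets:
    - {"translation":[-0.2,0.1,3],"spin":0,"jaw":0.65}
    - {"translation":[-0.2,0.1,6],"spin":0,"jaw":0.65}
    - {"translation":[-0.2,0.1,7.5],"spin":0,"jaw":0.65}
    - {"translation":[-0.2,0.1,8.1],"spin":0,"jaw":0.65}
    - {"translation":[-0.2,0.1,8.1],"spin":0,"jaw":0.1}
  force: 25

```text
time: 34.9
tool_pos: [0.696, -0.0873, 0.013]
tool_rot: [3.141, 0.0, 1.703]
contact_force: [0.3, -0.2, 0.3]
opening: 0.0552
grip_force: 0.0
```

Emit:
send_rows:
  targets:
    - {"translation":[0,0,0],"spin":0,"jaw":0.05}
    - {"translation":[0,0,0],"spin":0,"jaw":0.05}
    - {"translation":[0,0,0],"spin":0,"jaw":0.05}
    - {"translation":[0,0,0],"spin":0,"jaw":0.05}
    - {"translation":[0,0,0],"spin":0,"jaw":0.05}

```text
time: 35.4
tool_pos: [0.696, -0.0872, 0.0133]
tool_rot: [3.141, 0.0, 1.703]
contact_force: [0.2, 0.6, 2.3]
opening: 0.0202
grip_force: 25.0
```

Emit:
send_rows:
  targets:
    - {"translation":[0,0,0],"spin":0,"jaw":0.05}
    - {"translation":[0,0,0],"spin":0,"jaw":0.05}
    - {"translation":[0,0,0],"spin":0,"jaw":0.05}
    - {"translation":[0,0,0],"spin":0,"jaw":0.05}
    - {"translation":[0,0,0],"spin":0,"jaw":0.05}

```text
time: 35.9
tool_pos: [0.6961, -0.0872, 0.0133]
tool_rot: [3.141, 0.0, 1.703]
contact_force: [-0.2, -0.4, 5.2]
opening: 0.0199
grip_force: 25.0
```

Emit:
send_rows:
  targets:
    - {"translation":[0,0,-0.5],"spin":0,"jaw":0.05}
    - {"translation":[0,0,-2.5],"spin":0,"jaw":0.05}
    - {"translation":[0,0,-6],"spin":0,"jaw":0.05}
    - {"translation":[0,0,-9],"spin":0,"jaw":0.05}
    - {"translation":[0,0,-11],"spin":0,"jaw":0.05}

```text
time: 36.4
tool_pos: [0.6958, -0.0872, 0.1244]
tool_rot: [3.141, 0.0, 1.703]
contact_force: [0.2, -0.5, -2.8]
opening: 0.0198
grip_force: 25.0
```

```bash
python3 - <<'E'
from h import *
x,y=tray("bowl",-.161,0);print(x,y);go(x,y,.019,94.9);go(.45,-.12,.12,94.9)
n="scene";p,d=read_camera(n);C=cloud(n,d);t=monitor.observe()["tool_pos"]
hs=cv2.cvtColor(p,cv2.COLOR_RGB2HSV)
Q=C[(d>0)&(np.hypot(C[...,0]-t[0],C[...,1]-t[1])<.09)&(C[...,2]>.07)&(C[...,2]<t[2]+.0)&(hs[...,1]<60)]
print(len(Q),np.round((np.percentile(Q[:,2],[5,50,95])-t[2])*1000,1))
B=np.c_[Q[:,:2]-t[:2],np.ones(len(Q))];print(np.linalg.lstsq(B,Q[:,2]-t[2],rcond=None)[0])
E
```

```text
0.417588407313264 -0.36075212462511613
t=36.4 tcp [ 0.6958 -0.0872  0.1244] rot [3.141 0.    1.703] open 0.0198 grip 25.0 F [ 0.2 -0.5 -2.8]
  -> shift cm [-23.43 -31.2   10.53] spin 2.69
t=36.4 tcp [ 0.6958 -0.0872  0.1244] rot [3.141 0.    1.703] open 0.0198 grip 25.0 F [ 0.2 -0.5 -2.8]
  -> shift cm [  0.   -24.8    0.43] spin 2.69
483 [-15.9 -12.7  -9.9]
[-0.03219559 -0.01516333 -0.01173949]
```

Emit:
send_rows:
  targets:
    - {"translation":[-1.5,-2,0],"spin":0.5,"jaw":0.05}
    - {"translation":[-4,-5.4,0],"spin":1,"jaw":0.05}
    - {"translation":[-6.5,-8.8,0],"spin":1.6,"jaw":0.05}
    - {"translation":[-9.1,-12.2,0],"spin":2.2,"jaw":0.05}
    - {"translation":[-11.7,-15.6,0],"spin":2.7,"jaw":0.05}

```text
time: 36.95
tool_pos: [0.5544, -0.2242, 0.1212]
tool_rot: [-3.139, -0.001, 1.656]
contact_force: [0.5, -0.4, -2.4]
opening: 0.0194
grip_force: 25.0
```

Emit:
send_rows:
  targets:
    - {"translation":[-2.9,-3.5,0],"spin":0,"jaw":0.05}
    - {"translation":[-5.8,-7,0],"spin":0,"jaw":0.05}
    - {"translation":[-8.7,-10.5,0],"spin":0,"jaw":0.05}
    - {"translation":[-11.2,-13.6,0],"spin":0,"jaw":0.05}
    - {"translation":[-12.4,-15,0],"spin":0,"jaw":0.05}

```text
time: 37.45
tool_pos: [0.4145, -0.3616, 0.1215]
tool_rot: [-3.139, -0.002, 1.654]
contact_force: [0.9, 0.2, -2.8]
opening: 0.0196
grip_force: 25.0
```

Emit:
send_rows:
  targets:
    - {"translation":[0,0,1],"spin":0,"jaw":0.05}
    - {"translation":[0,0,3],"spin":0,"jaw":0.05}
    - {"translation":[0,0,5],"spin":0,"jaw":0.05}
    - {"translation":[0,0,5],"spin":0,"jaw":0.05}
    - {"translation":[0,0,5],"spin":0,"jaw":0.05}

```text
time: 37.95
tool_pos: [0.4178, -0.3591, 0.072]
tool_rot: [-3.14, -0.002, 1.657]
contact_force: [-0.8, -0.9, -2.2]
opening: 0.0196
grip_force: 25.0
```

```bash
python3 - <<'E'
from h import *
x,y=tray("bowl",-.161,0);go(x,y,.0193,94.9)
E
```

```text
t=38.0 tcp [ 0.4178 -0.3591  0.072 ] rot [-3.140e+00 -2.000e-03  1.657e+00] open 0.0196 grip 25.0 F [-0.8 -0.9 -2.2]
  -> shift cm [-0.17 -0.03  5.27] spin 0.04
```

Emit:
send_rows:
  targets:
    - {"translation":[-0.2,0,1.2],"spin":0,"jaw":0.05}
    - {"translation":[-0.2,0,2.6],"spin":0,"jaw":0.05}
    - {"translation":[-0.2,0,3.8],"spin":0,"jaw":0.05}
    - {"translation":[-0.2,0,4.5],"spin":0,"jaw":0.05}
    - {"translation":[-0.2,0,4.7],"spin":0,"jaw":0.05}

```text
time: 38.45
tool_pos: [0.4176, -0.3617, 0.0249]
tool_rot: [-3.141, -0.001, 1.656]
contact_force: [-0.3, 0.2, -2.3]
opening: 0.0194
grip_force: 25.0
```

Emit:
send_rows:
  targets:
    - {"translation":[0,0,0.1],"spin":0,"jaw":0.05}
    - {"translation":[0,0,0.2],"spin":0,"jaw":0.05}
    - {"translation":[0,0,0.3],"spin":0,"jaw":0.05}
    - {"translation":[0,0,0.3],"spin":0,"jaw":0.05}
    - {"translation":[0,0,0.3],"spin":0,"jaw":0.05}

```text
time: 38.95
tool_pos: [0.4179, -0.3622, 0.0229]
tool_rot: [3.141, 0.0, 1.656]
contact_force: [-0.3, -0.2, -2.8]
opening: 0.0198
grip_force: 25.0
```

Emit:
send_rows:
  targets:
    - {"translation":[0,0,0.1],"spin":0,"jaw":0.05}
    - {"translation":[0,0,0.2],"spin":0,"jaw":0.05}
    - {"translation":[0,0,0.3],"spin":0,"jaw":0.05}
    - {"translation":[0,0,0.3],"spin":0,"jaw":0.05}
    - {"translation":[0,0,0.3],"spin":0,"jaw":0.05}

```text
time: 39.45
tool_pos: [0.4178, -0.362, 0.0197]
tool_rot: [-3.142, -0.0, 1.656]
contact_force: [0.5, -0.1, -3.0]
opening: 0.0199
grip_force: 25.0
```

Emit:
send_rows:
  targets:
    - {"translation":[0,0,0.05],"spin":0,"jaw":0.05}
    - {"translation":[0,0,0.1],"spin":0,"jaw":0.05}
    - {"translation":[0,0,0.1],"spin":0,"jaw":0.05}
    - {"translation":[0,0,0.1],"spin":0,"jaw":0.05}
    - {"translation":[0,0,0.1],"spin":0,"jaw":0.05}

```text
time: 39.95
tool_pos: [0.4179, -0.3621, 0.0192]
tool_rot: [3.141, 0.0, 1.656]
contact_force: [-1.8, 1.0, 5.5]
opening: 0.0197
grip_force: 25.0
```

Contact at the expected height. I'll release, rise well clear and check.

Emit:
send_rows:
  targets:
    - {"translation":[0,0,0],"spin":0,"jaw":0.35}
    - {"translation":[0,0,0],"spin":0,"jaw":0.35}
    - {"translation":[0,0,0],"spin":0,"jaw":0.35}
    - {"translation":[0,0,0],"spin":0,"jaw":0.35}
    - {"translation":[0,0,-0.5],"spin":0,"jaw":0.35}

```text
time: 40.45
tool_pos: [0.4175, -0.3617, 0.0233]
tool_rot: [-3.141, -0.001, 1.656]
contact_force: [0.5, -0.0, -0.3]
opening: 0.032
grip_force: 0.0
```

Emit:
send_rows:
  targets:
    - {"translation":[0,0,-3],"spin":0,"jaw":0.35}
    - {"translation":[0,0,-7],"spin":0,"jaw":0.35}
    - {"translation":[0,0,-11],"spin":0,"jaw":0.35}
    - {"translation":[0,0,-15],"spin":0,"jaw":0.35}
    - {"translation":[0,0,-18],"spin":0,"jaw":0.35}

```text
time: 40.95
tool_pos: [0.4181, -0.3624, 0.2069]
tool_rot: [3.14, 0.003, 1.656]
contact_force: [-0.4, 0.4, 0.0]
opening: 0.032
grip_force: 0.0
```

Emit:
send_rows:
  targets:
    - {"translation":[-4,3,0],"spin":0,"jaw":0.35}
    - {"translation":[-8,5,0],"spin":0,"jaw":0.35}
    - {"translation":[-12,8,0],"spin":0,"jaw":0.35}
    - {"translation":[-15,11,0],"spin":0,"jaw":0.35}
    - {"translation":[-15,14,0],"spin":0,"jaw":0.35}

```text
time: 41.45
tool_pos: [0.5697, -0.5032, 0.2025]
tool_rot: [-3.141, 0.001, 1.652]
contact_force: [1.1, -0.2, 1.1]
opening: 0.0323
grip_force: 0.0
```

```bash
python3 - <<'E'
from h import *
print(monitor.observe()["tool_pos"])
S={}
for n in("scene","top"):
    p,d=read_camera(n);S[n]=(p,d);cv2.imwrite(f"pics/{n}9.png",p[...,::-1])
    C=cloud(n,d);hs=cv2.cvtColor(p,cv2.COLOR_RGB2HSV)
    for tn in T:
        a,b,t=T[tn];c,s=np.cos(np.radians(t)),np.sin(np.radians(t))
        L=np.stack([(C[...,0]-a)*c+(C[...,1]-b)*s,-(C[...,0]-a)*s+(C[...,1]-b)*c,C[...,2]],-1)
        ins=(d>0)&(abs(L[...,1])<.1)
        f=ins&(L[...,0]>-.188)&(L[...,0]<-.108)
        steel=f&(hs[...,1]<45)&(L[...,2]<.02)
        if steel.sum()>20:
            Q=L[steel];co=np.linalg.lstsq(np.c_[Q[:,:2],np.ones(len(Q))],Q[:,2],rcond=None)[0];print(n,tn,"blade z",np.round(np.percentile(Q[:,2],[10,50,90]),4),"x",np.round([Q[:,0].min(),Q[:,0].max()],3),"y",np.round([Q[:,1].min(),Q[:,1].max()],3),"slope",np.round(co[:2],3))
        for nm,zl,zh in[("tops",.03,.05),("batter",.08,.11)]:
            g=ins&(L[...,0]>-.098)&(L[...,0]<-.01)&(L[...,2]>zl)&(L[...,2]<zh)
            if g.sum()>10: Q=L[g];print(n,tn,nm,g.sum(),"med",np.round(np.median(Q,0),4),"rng",np.round(Q.min(0),3),np.round(Q.max(0),3))
E
```

```text
[ 0.56968268 -0.50324201  0.20252978]
scene bowl blade z [0.0068 0.0093 0.0118] x [-0.177 -0.113] y [-0.078  0.07 ] slope [0.016 0.005]
scene bowl tops 373 med [-0.0527  0.0034  0.044 ] rng [-0.082 -0.026  0.03 ] [-0.029  0.026  0.05 ]
scene plate blade z [0.007  0.0098 0.0121] x [-0.177 -0.115] y [-0.089  0.052] slope [ 0.01  -0.004]
scene plate tops 360 med [-0.0453 -0.0496  0.0371] rng [-0.073 -0.073  0.03 ] [-0.032  0.071  0.048]
scene plate batter 184 med [-0.0468  0.0567  0.0913] rng [-0.061  0.044  0.08 ] [-0.038  0.072  0.097]
top plate blade z [0.0076 0.0104 0.0126] x [-0.173 -0.113] y [-0.089  0.049] slope [-0.016  0.004]
top plate tops 201 med [-0.0516 -0.0526  0.0374] rng [-0.069 -0.073  0.03 ] [-0.032  0.06   0.05 ]
top plate batter 104 med [-0.0523  0.0546  0.0918] rng [-0.065  0.045  0.08 ] [-0.036  0.069  0.097]
```

View pics/scene9.png

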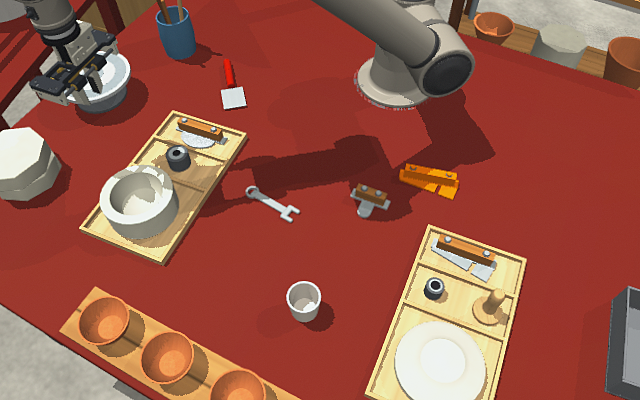

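View pics/top9.png

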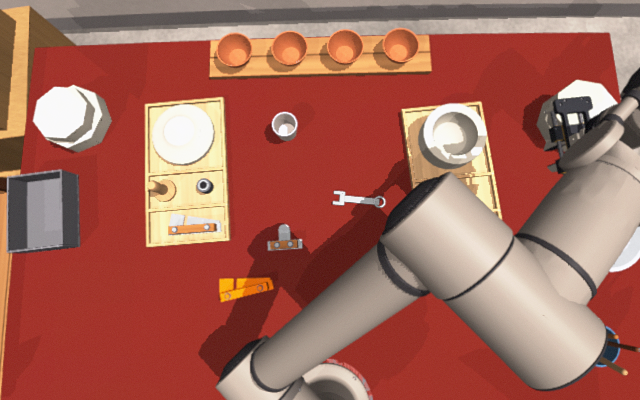

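All five items are in place. In the scene view, the bowl template is at (200,130) and the large weight at (178,158) in the bowl tray. In the plate tray are the sloping template (465,252), the small weight (434,288) and the batter (490,305). The blades are flat at the right height, the cup template, spanner and pot have not moved, and the robot touches nothing.

```bash
python3 -c "
from cell import job;print(job.hand_in())"
```

```text
the job is handed in; nothing more can be done
None
```

Both trays are made up as asked and the job is handed in after about 41 s of robot time; the final pictures showed all five pieces in their compartments, with the cup template, spanner and pot where they were, but the hand-in returned no verdict.

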